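Scoop a heaped measure of spacer rods and strike it off level

TASK

Scoop up a heaped load of the metal spacer rods from the stock tray with the measuring scoop, lift it, and strike the excess off against the steel blade at the tray's side, so that the scoop keeps one level layer of four rods and all the others drop back into the stock tray. Then set the scoop down flat in the shallow kit tray with its four rods in it and let go. Never touch the rods with the gripper, and leave the bottle and the tape roll where they are.

Things in the scene. Friction and masses are not known exactly. Their poses are not given: they have to be found in the camera images.
- scoop_grip (a point): Handle of the loose steel measuring scoop (0.22 kg). Point: on the upright black handle, 80 mm above the scoop's underside, 112 mm behind the middle of its bed. The handle is 18 mm thick (x) by 50 mm wide (y), from 19 to 102 mm above the underside; 55 mm lie clear between it and the back wall. x: forward, the way the scoop opens; y left; z up.
- scoop_bed (a point): Scoop: middle of the top of its bed, 2 mm above its underside; axes as the grip. Bed 90 mm long (x; room for four rods side by side) and 88 wide inside, 94 outside. Back wall from x = -45 to -48 mm, 36 mm above the bed; side cheeks 10 mm above it. An arm 26 mm wide, 19 to 29 mm above the underside, joins back wall and handle.
- scoop_front (a point): Scoop: its thin front edge, at the underside, 64 mm ahead of the bed's middle; axes as the grip. Ramp from here up to the lip's crest, 2 mm above the bed (4 mm above the underside), 45 to 48 mm ahead of the bed's middle. The lip keeps the rods in when the scoop is carried level and smoothly: no tilt needed. Push it flat along the floor; if raised, the rods jam.
- tray_end (a point): Fixed grey stock tray. Point: on its floor (3 mm above the bench) below the near face of the end plate, on the line for pushing the scoop. x: towards the end plate (the way to push); y left; z up. The plate is 4 mm thick, its top 57 mm above the floor, and stands 8.5 mm clear of the floor, so the scoop's ramp runs under it while it holds the rods back: push until the lip's crest is at the plate.
- tray_front (a point): Stock tray: on its floor, 208 mm before tray_end, at the inside of the front lip (11 mm above the floor, 4 mm thick); axes as tray_end. Inside, the tray reaches from y = -52 mm (right wall, 42 mm above the floor) to y = +62 mm (left wall, 22 mm above the floor, 4 mm thick).
- blade_edge (a point): Blade over the tray's left wall: upright steel plate 129 mm long (x), 4 thick, 40 high. Point: lower edge of its face towards the tray, 3 mm from its near end; 95 mm before, 55 left of and 62 above tray_end; axes as the tray. Draw the scoop left under it for 140 mm, bed 25 mm below this edge and back wall clear before the near end: the bottom layer passes, the top rods slide off lengthwise.
- blade_post (a point): Top of the 14 x 14 mm post that carries the blade, 102 mm above the tray's floor, 24 mm past and 59 mm left of tray_end (past the end plate); axes as the tray.
- rod1_mid (a point): One of six like round aluminium spacer rods, 20 mm in diameter, 76 mm long, 40 g, smooth; point: its centre, y along the rod. They start as a heap against the end plate of the stock tray, across it: four on the floor side by side and two on top, in the grooves nearest the plate.
- rod2_mid (a point): One of six like round aluminium spacer rods, 20 mm in diameter, 76 mm long, 40 g, smooth; point: its centre, y along the rod. They start as a heap against the end plate of the stock tray, across it: four on the floor side by side and two on top, in the grooves nearest the plate.
- rod3_mid (a point): One of six like round aluminium spacer rods, 20 mm in diameter, 76 mm long, 40 g, smooth; point: its centre, y along the rod. They start as a heap against the end plate of the stock tray, across it: four on the floor side by side and two on top, in the grooves nearest the plate.
- rod4_mid (a point): One of six like round aluminium spacer rods, 20 mm in diameter, 76 mm long, 40 g, smooth; point: its centre, y along the rod. They start as a heap against the end plate of the stock tray, across it: four on the floor side by side and two on top, in the grooves nearest the plate.
- rod5_mid (a point): One of six like round aluminium spacer rods, 20 mm in diameter, 76 mm long, 40 g, smooth; point: its centre, y along the rod. They start as a heap against the end plate of the stock tray, across it: four on the floor side by side and two on top, in the grooves nearest the plate.
- rod6_mid (a point): One of six like round aluminium spacer rods, 20 mm in diameter, 76 mm long, 40 g, smooth; point: its centre, y along the rod. They start as a heap against the end plate of the stock tray, across it: four on the floor side by side and two on top, in the grooves nearest the plate.
- kit_floor (a point): Shallow black kit tray, fixed, 160 x 140 mm outside, 152 x 132 mm inside (x, y), rim 5 mm above its floor; point: middle of its floor top, 4 mm above the bench; axes: x forward, y left, z up. The scoop's bed goes in it in the tray's own direction or turned a little; the handle then hangs out over the rim.
- flux_bottle: Standing flux bottle, 30 mm wide, 86 mm tall; leave alone. Origin: centre of its underside.
- tape_roll: Amber tape roll lying flat, 66 mm across, 13 mm high; leave alone. Origin: centre of its underside.
Not all that is in view belongs to the job. What is shaped like the part that bears rod3_mid but yellow is not meant.

How it is judged:
By the outcome, as a careful person would: the job done as asked, in the order asked, and still so for the second after the job is handed in, with the robot touching nothing.
It also fails if it takes over 69 s, if anything falls off the work surface, if the arm or the gripper's body presses on something with over 40 N, if the wrist force passes 120 N, or if a joint passes its speed limit or range.

ROBOT

A 6-joint arm with a two-finger parallel gripper is mounted at the origin on a cart in front of the work surface, level with it; the furniture and walls round the work are solid. World frame = base frame: x ahead of the robot, y to its left, z up, the work surface at z = 0. Lengths are in m, angles in rad, forces in N, time in s.
With the tool pointing down it reaches from about 0.4 to 0.825 m from the base axis. Payload 7 kg.
Tool frame: the origin (TCP) lies on the mounting face of the last link; the fingertips stand 173 mm ahead of it and the grasp point (between the pads) lies 155 mm ahead of it (grasp_offset is the distance from the TCP to the grasp point, in m); x points along the fingers, y is the direction in which the jaws open and shut, and the axes are right-handed (so a half turn about x gives the same grasp; the last joint's range is limited). The gripper opens to 85 mm and grips with 20 to 120 N. Pads are 22 mm wide; open, the fingers measure 114 mm over their backs; the gripper's body (76 mm by 85 mm) begins 54 mm behind the grasp point. The pads swing forward as they close: fully open they stand 13 mm farther back than shut.
Start: joints at [1.502, 0.359, 0.012, 0, -1.224, -0.288], TCP at [0.236, 0.632, 0.405] pointing down, gripper open.
Joint ranges: [-3.07, 3.07], [-1.43, 2.12], [-1.02, 1.25], [-3.03, 1.67], [-3.05, -0], [-3.03, 3.03]. Speed limits (rad/s): [2.39, 2.39, 3.01, 3.14, 3.14, 3.14].

INTERFACE

Orientations are given as a 3x3 rotation matrix whose columns are the frame's x, y, z axes.
In Python, from station import state, get_image, camera_info, job_done, grasp_offset gives the robot as it stands.
- The arm moves only by the tool drive_tool, never from a script. Its argument "steps" is a list of rows, each a list of 3 entries, a list of its own where there are three numbers: the gripper command: -1 is shut, 1 is fully open, values between are in proportion, then the shift along the world's x, y, z in units of 10 cm (1.0 is 10 cm), then the turn, a rotation vector about the world's x, y, z in units of 180 degrees (1.0 is 180 degrees). In form: [[fingers, [tx, ty, tz], [rx, ry, rz]], ...]. A call has 1 to 12 rows; each row shifts and turns the commanded pose from where the row before left it; what a row does not reach is not made up. A row lasts 1/10 s, in which the tool goes at most 50 mm and 8.59 degrees, less where a joint would pass 70% of its speed; a pose out of reach is approached as far as the arm can. A call with a number of a shift or a turn outside -1 to 1 is refused whole. A call with a gripper value outside its range is refused whole. The fingers move at their own pace and stop on an object; "squeeze" is the grip in N (left out, the last holds). Time passes only in rows, so rows that do not move let the fingers close. It gives the time, the measured TCP pose, the force and the opening at its end, in the units of the state.
- state(): the state, without advancing time (a new reading comes with each control period).
- get_image(name): name is "scene" or "top"; returns (picture, depth): 400x640x3 uint8, red, green, blue; 400x640 float32, m along the optical axis (not along the pixel's ray), 0 where there is no reading.
- camera_info(name): a dict with "fx", "fy", "cx", "cy" (pixels), "position" and "attitude" of the camera in the world. Camera axes: x right, y up, looking along -z (the intrinsics and any distortion apply to the point x, -y, -z); pixel columns grow to the right and rows downward; lengths in m; the calibration is good to about 2 mm. A picture is of the moment at which its call begins. camera_info takes no time and is no camera call.
- job_done(): hands the job in, once; it reports no verdict.
The state is a dict: "time_s": time; "q": joint angles; "dq": joint speeds; "joint_torque": joint torques, N m; "eef_pos": TCP position; "tcp_rot": TCP orientation; "force": force on the tool from outside, world axes, zero at the start; "moment": the same for the moment, N m; "grip_width": opening from 0.0 (shut) to 1.0 (fully open).
Only numpy, scipy, OpenCV 4.12 (cv2) and the standard library are available. Lean on these libraries where they do the work, as an engineer would, in place of code of your own. Each camera call takes 0.05 s, during which the arm holds its last target.

## Working session

There is one attempt and no reset: what is moved stays moved. The work goes in short steps, Python scripts to look and compute and a tool call to move; the robot and the scene stay as the last step left them, time stands still between calls to the robot, and variables do not carry over. Pictures are saved under pics/ and viewed, and the job is handed in when it is done.

Besides the shell and the picture viewer there is one more tool, called after ">>>" in YAML: its name, and indented under it one key for each argument. drive_tool: Moves the arm, as the interface text tells. Shifts and turns lie within -1 to 1; 1 stands for 10 cm of shift or 180 degrees of turn. Its arguments: {"type":"object","properties":{"steps":{"type":"array"},"squeeze":{"type":"number"}},"required":["steps"]}

```bash
mkdir -p pics; ls; cat > h.py <<'E'
import numpy as np, cv2
from station import state,get_image,camera_info
def R(ci):
    a=np.array(ci["attitude"],float)
    if a.shape==(3,3): return a
    raise Exception(str(a))
def pt(ci,u,v,d):
    x=(u-ci["cx"])/ci["fx"]*d; y=(v-ci["cy"])/ci["fy"]*d
    return np.array(ci["position"])+R(ci)@np.array([x,-y,-d])
def ray(ci,u,v,z):
    r=R(ci)@np.array([(u-ci["cx"])/ci["fx"],-(v-ci["cy"])/ci["fy"],-1]); p=np.array(ci["position"])
    return p+r*(z-p[2])/r[2]
def cloud(ci,D):
    v,u=np.mgrid[0:D.shape[0],0:D.shape[1]]
    c=np.stack([(u-ci["cx"])/ci["fx"]*D,-(v-ci["cy"])/ci["fy"]*D,-D],-1)
    return c@R(ci).T+np.array(ci["position"])
def snap(n,tag):
    p,d=get_image(n); cv2.imwrite(f"pics/{n}_{tag}.png",p[:,:,::-1]); np.savez(f"{n}_{tag}.npz",p=p,d=d); return p,d
E
python3 - <<'E'
from h import *
for n in("scene","top"):
    print(camera_info(n)); snap(n,"0")
print(state())
E
```

```text
pics
{'fx': 400.4057811779533, 'fy': 400.4057811779533, 'cx': 322.2830255263157, 'cy': 198.60412098570845, 'position': array([ 0.1603371 , -0.55539058,  0.75357298]), 'attitude': array([[ 0.78429626,  0.45178449, -0.42517074],
       [-0.62037073,  0.57601746, -0.53230071],
       [ 0.00442056,  0.68124493,  0.73204221]])}
{'fx': 399.8219376867689, 'fy': 399.8219376867689, 'cx': 320.8860929558732, 'cy': 203.57956913360192, 'position': array([ 0.35978577, -0.06352193,  1.17786934]), 'attitude': array([[-0.01050985,  0.98692237, -0.16085329],
       [-0.99980408, -0.00767321,  0.01824603],
       [ 0.01677316,  0.16101354,  0.98680966]])}
{'time_s': 0.1, 'q': array([ 1.50208963e+00,  3.59335301e-01,  1.11750505e-02, -3.12530295e-04,
       -1.22406934e+00, -2.88132504e-01]), 'dq': array([ 2.19437509e-04, -2.96374312e-03,  2.01264845e-03,  7.70140958e-05,
       -1.53466652e-04,  1.73837881e-03]), 'joint_torque': array([-2.61153909e-03, -5.84764087e+01,  2.94108278e+01,  6.95469171e+00,
       -3.20316547e-03,  6.95547982e-06]), 'eef_pos': array([0.2357093 , 0.6323417 , 0.40385418]), 'tcp_rot': array([[-3.91634124e-04, -3.49413719e-01, -9.36968462e-01],
       [-1.40968340e-03, -9.36967410e-01,  3.49413916e-01],
       [-9.99998930e-01,  1.45767130e-03, -1.25614309e-04]]), 'force': array([-0.40940299, -0.74721336, -0.84688512]), 'moment': array([ 0.04670537, -0.03754146, -0.01541076]), 'grip_width': 1.0009232824295375}
```

View pics/scene_0.png

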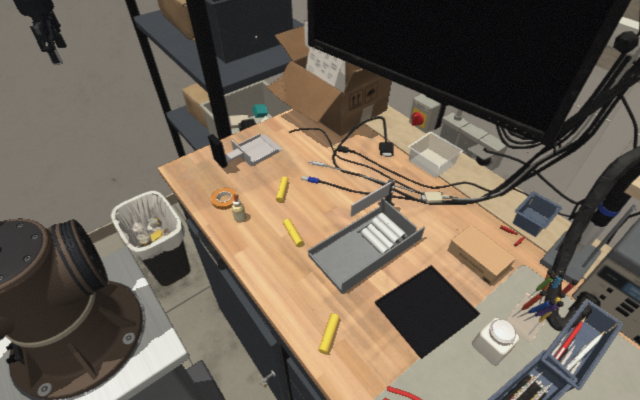

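View pics/top_0.png

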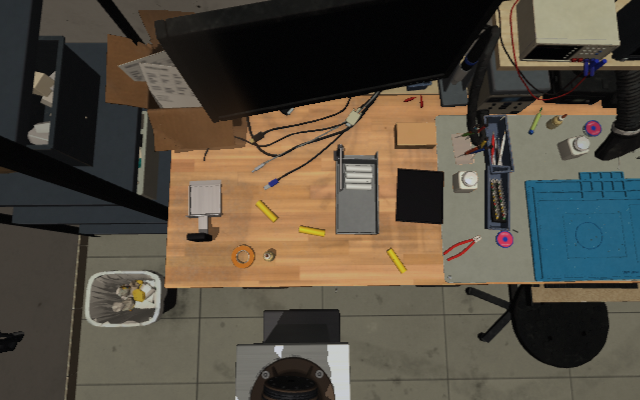

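The views show the scoop at top (205,205) with its handle at (200,237). The stock tray is at (357,195) with white rods at its far end, the blade is at (341,170) and the black kit tray at (419,196). The bottle is at (269,256) and the tape at (243,256). Next I'll zoom in and measure.

```bash
python3 - <<'E'
from h import *
a=np.load("top_0.npz");p=a["p"];d=a["d"]
c=p[130:280,170:460]; cv2.imwrite("pics/topzoom.png",cv2.resize(c[:,:,::-1],(580*800//580,300*800//580),interpolation=cv2.INTER_CUBIC))
s=np.load("scene_0.npz")["p"]; cv2.imwrite("pics/sczoom1.png",cv2.resize(s[120:240,190:350][:,:,::-1],(800,600),interpolation=cv2.INTER_CUBIC))
cv2.imwrite("pics/sczoom2.png",cv2.resize(s[170:350,300:500][:,:,::-1],(660,600),interpolation=cv2.INTER_CUBIC))
ci=camera_info("top");C=cloud(ci,d)
for n,(x0,x1,y0,y1) in dict(scoop=(180,225,175,245),tray=(330,382,145,236)).items():
    np.set_printoptions(linewidth=250)
    print(n,(C[y0:y1:4,x0:x1:3,2]*1000).round().astype(int))
E
```

```text
scoop [[ -1   0  -1  -2   1   2   0  -1   0  -2   3   0   4   0   0]
 [ -1   2   1   1   0  -1  -4  -3  -1  -2   2  -3   3   0  -4]
 [ -2  -4  -2   1  -1   3   2   3  -2   1   1  -4   4   6   1]
 [  1  -4  -3   9   0  -2   0   4  -4   0  -2   1  -2  13   1]
 [ -3   2   1   4   3   1   2   2   2  -5  -3   2   2  12  -3]
 [ -3   3  -2  10   0  -1   0  -1   1   4   4   5   0  17   2]
 [  3   1  -1  10   1   0   4   3   0   4   1   0   2  12   1]
 [ -1   2  -3   9  -1   1   0   2   0   1  -1   4   1  13  -2]
 [  0  -5  -2   5   2   2   2  -3   4   2   0  -2  -2   9   1]
 [  0  -1  -3   7   1  -1  -1  -2   4   2   6   1   5  12  -1]
 [ -4   0   4  36  38  35  38  36  36  36  28  34  27  24  -1]
 [  0  -1   2   2  -5  -3  28  29  31  25   3   1  -1  -3  -2]
 [  5  -3   0   3   0  -1  24  33  28  28  -1   1  -3  -2   0]
 [  0   3  -1  -5  -2   0  27  27  28  26   1   1  -1  -3   2]
 [ -2   1   2  -2   2  -4  27  26  28  24  -2   4   0   0  -2]
 [  0   2  95  99 102 103 101  99 102  72  40  -3   0  -2   1]
 [  0   0   0 101  98  97  97  95  91  70  43   0   2  -2  -1]
 [  2  -3   3  -2   1  
[... 1071 characters left out ...]
  1   1   1  14  -4   1]
 [  2  -1  23   5  -1  -1  -1   4   2   2   0   3   1   3   2  11   1  -1]
 [  0  -3  25   1   4   0   1   7   6  -1   3   3   3   4   4  15   0  -6]
 [  2   1  24   3   1   1  -1   3   3   4   0   5   6   2   5   7  -2   2]
 [ -8   0  25   1   0  -2   0   3   5  -2   2  -1   6   3   2   5  47   0]
 [  1   0  26   4   1   4   5   3   4   6   2   3   3  -3  -1  10  39   1]
 [  2   0  26  -2   4  -2   1   5   4   4   1   0   3  -1   2   8  44  -2]
 [  3  -1  26   0   1   1   1   6   3   3  -1   4   2   1   3  11  46  -3]
 [ -6   2  28   0   6   8   0   2   5   0   2   2   2   2   6   5  45   2]
 [ -3   0  22  12  13  12  14  14  14  12  14  16  11  12  14  10  -4   0]]
```

View pics/topzoom.png

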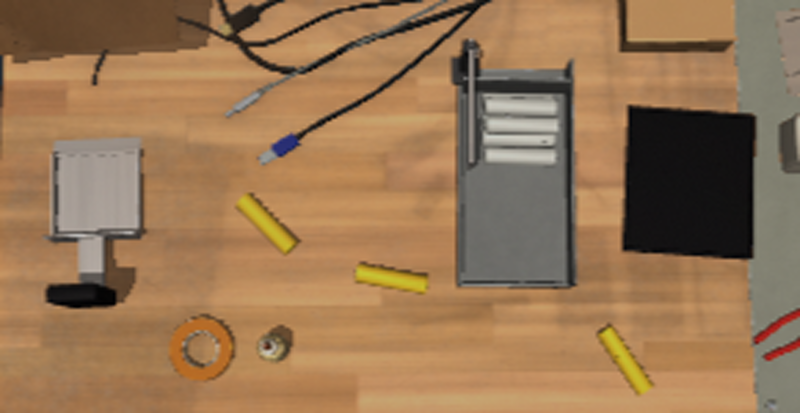

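View pics/sczoom1.png

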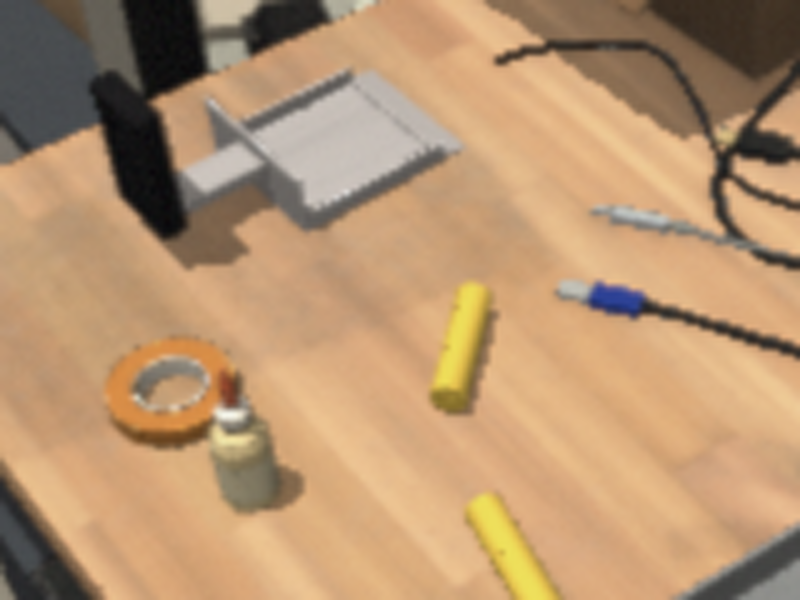

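View pics/sczoom2.png

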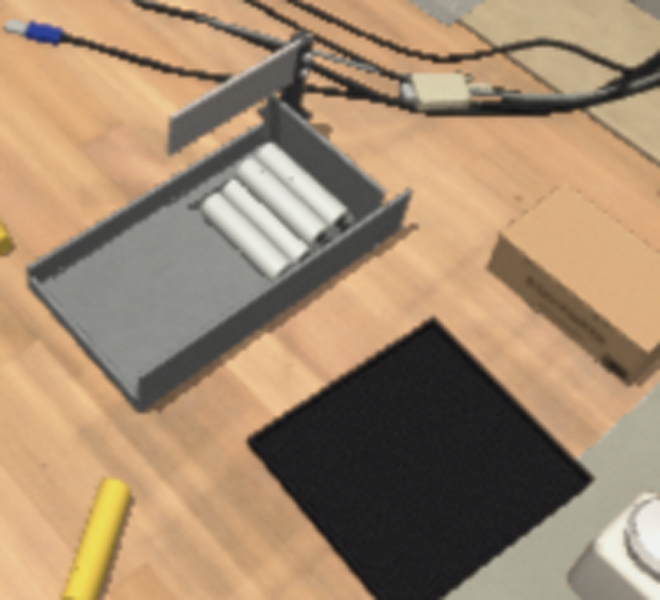

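```bash
python3 - <<'E'
from h import *
p=np.load("top_0.npz")["p"]
def z(n,p,x0,x1,y0,y1,k):
    c=cv2.resize(p[y0:y1,x0:x1][:,:,::-1],None,fx=k,fy=k,interpolation=cv2.INTER_NEAREST)
    for i in range(0,x1-x0,10): cv2.putText(c,str(x0+i),(i*k,8),0,.33,(0,0,255),1); cv2.line(c,(i*k,10),(i*k,14),(0,0,255),1)
    for i in range(0,y1-y0,10): cv2.putText(c,str(y0+i),(0,i*k+4),0,.33,(0,0,255),1)
    cv2.imwrite(f"pics/{n}.png",c)
z("ztray",p,325,450,140,240,6)
z("zscoop",p,180,230,172,248,7)
E
```

```text
(no output)
```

View pics/ztray.png

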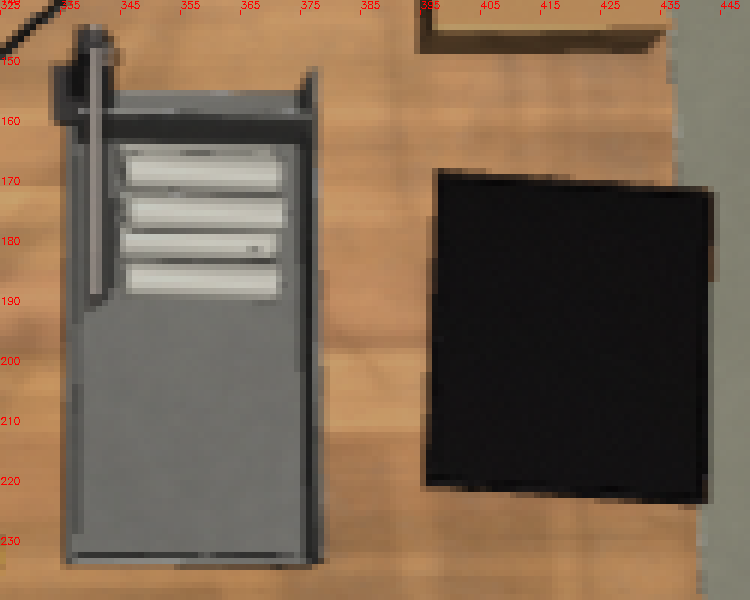

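View pics/zscoop.png

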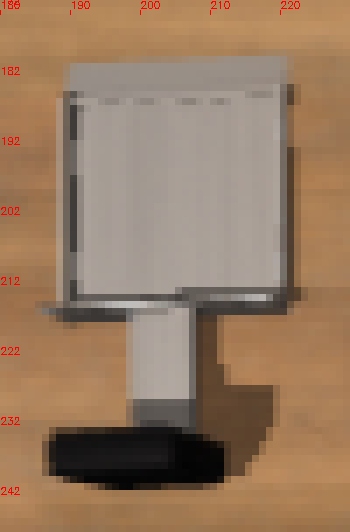

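```bash
python3 - <<'E'
from h import *
np.set_printoptions(linewidth=250,suppress=True,precision=4)
p=np.load("top_0.npz")["p"].astype(int);ci=camera_info("top")
for r0,r1 in((193,203),(218,228)):
    print(r0); 
    for c in list(range(332,342))+list(range(371,382)): print(c,p[r0:r1,c].mean(0).round(),end=' ')
    print()
for c0,c1 in((340,348),(362,372)):
    print(c0)
    for r in list(range(152,168))+list(range(228,238)): print(r,p[r,c0:c1].mean(0).round(),end=' ')
    print()
E
```

```text
193
332 [173. 126.  86.] 333 [175. 128.  87.] 334 [176. 128.  87.] 335 [126.  90.  61.] 336 [102.  96.  89.] 337 [92. 91. 88.] 338 [98. 98. 94.] 339 [111. 110. 106.] 340 [111. 110. 106.] 341 [111. 110. 106.] 371 [112. 111. 106.] 372 [112. 111. 106.] 373 [111. 110. 106.] 374 [99. 98. 94.] 375 [60. 59. 57.] 376 [32. 31. 30.] 377 [100.  99.  95.] 378 [138. 117.  98.] 379 [170. 128.  89.] 380 [182. 136.  93.] 381 [182. 136.  93.] 
218
332 [179. 129.  85.] 333 [179. 129.  85.] 334 [178. 129.  85.] 335 [115.  83.  56.] 336 [90. 88. 84.] 337 [82. 81. 78.] 338 [92. 92. 88.] 339 [110. 109. 105.] 340 [109. 109. 104.] 341 [109. 108. 104.] 371 [112. 111. 107.] 372 [113. 112. 108.] 373 [112. 112. 108.] 374 [112. 111. 107.] 375 [76. 75. 73.] 376 [37. 36. 36.] 377 [62. 62. 59.] 378 [102.  94.  85.] 379 [145. 113.  86.] 380 [159. 118.  81.] 381 [158. 117.  81.] 
340
152 [128. 102.  78.] 153 [125. 101.  78.] 154 [125. 100.  77.] 155 [104. 100.  95.] 156 [96. 94. 90.] 157 [96. 93. 90.] 158 [120. 118. 114.] 159 [74. 71. 68.] 160 [63. 60. 58.] 161 [62. 59. 57.] 162 [61. 59. 56.] 163 [80. 78. 74.] 164 [124. 121. 115.] 165 [110. 107. 101.] 166 [119. 116. 109.] 167 [120. 118. 112.] 228 [109. 108. 104.] 229 [109. 108. 104.] 230 [110. 109. 105.] 231 [110. 109. 105.] 232 [50. 50. 48.] 233 [130. 129. 125.] 234 [148. 113.  80.] 235 [181. 133.  87.] 236 [182. 134.  88.] 237 [176. 130.  85.] 
362
152 [186. 140.  94.] 153 [186. 141.  95.] 154 [188. 142.  96.] 155 [127. 115. 102.] 156 [111. 110. 104.] 157 [110. 109. 104.] 158 [107. 106. 102.] 159 [78. 78. 75.] 160 [44. 44. 42.] 161 [41. 40. 39.] 162 [40. 40. 39.] 163 [44. 44. 42.] 164 [132. 130. 122.] 165 [132. 130. 122.] 166 [149. 147. 138.] 167 [176. 173. 163.] 228 [112. 111. 107.] 229 [112. 111. 107.] 230 [112. 111. 107.] 231 [111. 111. 107.] 232 [54. 53. 52.] 233 [112. 112. 107.] 234 [93. 73. 54.] 235 [179. 130.  84.] 236 [180. 132.  85.] 237 [175. 128.  82.]
```

```bash
python3 - <<'E'
from h import *
np.set_printoptions(linewidth=250,suppress=True,precision=4)
ci=camera_info("top")
def f(l,u,v,z): print(l,ray(ci,u,v,z/1000)*1000)
f("Rwall floor 198",374.8,197.5,3);f("Rwall floor 223",375.1,222.5,3)
f("Lwall top in 198",338.1,197.5,25);f("Lwall top in 223",338.2,222.5,25)
f("Lwall out 198",335.4,197.5,0);f("Lwall out 223",335.3,222.5,0)
f("lip in top",344,232.5,14);f("lip in top",367,232.5,14)
f("lip out top",344,233.7,14);f("lip out top",367,233.7,14)
f("endplate top near",344,158.6,60);f("endplate top near",367,159.1,60)
f("endplate top far",344,154.7,60);f("endplate top far",367,154.9,60)
f("blade near end top",340.5,190,105)
f("post top",340.5,146,105)
# scene
p=np.load("scene_0.npz")["p"]
k=8
c=cv2.resize(p[175:295,305:430][:,:,::-1],None,fx=6,fy=5,interpolation=cv2.INTER_NEAREST)
for i in range(0,125,10): cv2.putText(c,str(305+i),(i*6,8),0,.33,(0,0,255),1)
for i in range(0,120,10): cv2.putText(c,str(175+i),(0,i*5+4),0,.33,(0,0,255),1)
cv2.imwrite("pics/zs.png",c)
E
```

```text
Rwall floor 198 [ 568.4689 -246.7699    3.    ]
Rwall floor 223 [ 493.27   -245.2329    3.    ]
Lwall top in 198 [ 565.3714 -135.4951   25.    ]
Lwall top in 223 [ 491.6918 -134.4997   25.    ]
Lwall out 198 [ 569.8903 -128.9634    0.    ]
Lwall out 223 [ 494.626  -127.4352    0.    ]
lip in top [ 463.4659 -151.604    14.    ]
lip in top [ 462.8602 -218.8621   14.    ]
lip out top [ 459.9612 -151.5345   14.    ]
lip out top [ 459.3524 -218.7599   14.    ]
endplate top near [ 673.1475 -152.3628   60.    ]
endplate top near [ 671.2692 -218.912    60.    ]
endplate top far [ 684.7953 -152.5938   60.    ]
endplate top far [ 683.8212 -219.2776   60.    ]
blade near end top [ 571.902  -137.4382  105.    ]
post top [ 696.8323 -139.7395  105.    ]
```

View pics/zs.png

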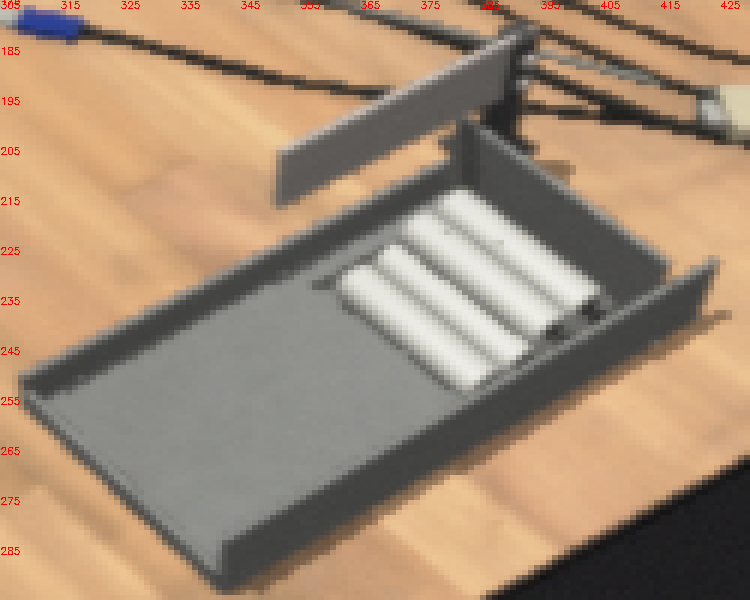

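```bash
python3 - <<'E'
from h import *
np.set_printoptions(linewidth=250,suppress=True,precision=4)
for n in("scene","top"):
    ci=camera_info(n)
    th=-0.018;E=np.array([.6717,-.1967,.003])
    Rt=np.array([[np.cos(th),-np.sin(th),0],[np.sin(th),np.cos(th),0],[0,0,1]])
    def pj(l,x,y,z):
        w=E+Rt@np.array([x,y,z])/1000; c=R(ci).T@(w-np.array(ci["position"]))
        print(n,l,"w",w,"px",ci["cx"]+ci["fx"]*c[0]/-c[2], ci["cy"]-ci["fy"]*c[1]/-c[2])
    pj("lip out FL bot",-212,66,-3);pj("lip FR top wall",-212,-52,42);pj("blade near low",-98,55,62);pj("blade near top",-98,55,102);pj("plate top near L",0,62,57);pj("plate top near R",0,-52,57);pj("post top",24,59,102);pj("floor corner FL",-208,62,0);pj("floor corner FR",-208,-52,0)
for n in("scene","top"):
    ci=camera_info(n);p,d=(np.load(n+"_0.npz")[k] for k in "pd");C=cloud(ci,d)
    m=(C[...,2]>.085)&(C[...,2]<.12)&(C[...,0]>.3)&(C[...,0]<.62)&(C[...,1]>.1)&(C[...,1]<.5)
    v,u=np.nonzero(m); print(n,len(v),u.min(),u.max(),v.min(),v.max()); print(C[m].mean(0),C[m].min(0),C[m].max(0))
    if n=="top":
        P=np.array([ray(ci,a,b,.102)[:2] for a,b in zip(u,v)]).astype(np.float32); print(cv2.minAreaRect(P))
    # kit dark mask
    g=p.max(2)<32
    if n=="top":
        g[:, :390]=0; g[:,450:]=0; g[:160]=0; g[230:]=0
        v,u=np.nonzero(g); P=np.array([ray(ci,a,b,.009)[:2] for a,b in zip(u,v)]).astype(np.float32); r=cv2.minAreaRect(P);print("kit",r,len(v))
        for l,h in(("bottle",(250,290,240,275)),("tape",(225,262,235,275))):pass
ci=camera_info("top")
print("bottle",ray(ci,269.5,255.5,.086),"tape",ray(ci,243,256.5,.013))
print("monitor/obst heights")
C=cloud(ci,np.load("top_0.npz")["d"])
print((C[0:170:10,170:460:20,2]*1000).astype(int)); print((C[0:170:10,170:460:20,0]*1000).astype(int))
E
```

```text
scene lip out FL bot w [ 0.4609 -0.1269  0.    ] px 307.5426891605675 256.28986425944527
scene lip FR top wall w [ 0.4588 -0.2449  0.045 ] px 341.2026721409377 282.05867663051214
scene blade near low w [ 0.5747 -0.1399  0.065 ] px 350.80753013149524 217.51760664782694
scene blade near top w [ 0.5747 -0.1399  0.105 ] px 351.84645238261226 205.64152466349873
scene plate top near L w [ 0.6728 -0.1347  0.06  ] px 380.4293392137753 198.03221579273907
scene plate top near R w [ 0.6708 -0.2487  0.06  ] px 415.61771137284245 228.0150804235896
scene post top w [ 0.6968 -0.1381  0.105 ] px 391.1114741952714 180.91946454776277
scene floor corner FL w [ 0.4648 -0.131   0.003 ] px 309.9853953422297 255.80980851935942
scene floor corner FR w [ 0.4628 -0.2449  0.003 ] px 341.8979681808532 291.59869827340856
top lip out FL bot w [ 0.4609 -0.1269  0.    ] px 335.3033281168886 233.8613847713661
top lip FR top wall w [ 0.4588 -0.2449  0.045 ] px 377.590111589121 232.86682745837058
top blade near low w [ 0.5747 -0.1399  0.065 ] px 340.4454232605037 191.7667712266895
top blade near top w [ 0.5747 -0.1399
[... 2924 characters left out ...]
 852  688  698  706  713  719  728  735  743  752  762  773  779  786  902]
 [ 843  841  697  705  712  721  726  734  744  754  757  911  912  910  900]
 [ 834  832  694  702  710  719  728  732  878  878  869  878  877  879  869]
 [ 783  785  688  700  708  712  842  847  847  845  846  846  845  845  846]
 [ 761  761  762  762  814  814  814  813  815  808  812  812  812  812  810]
 [ 740  740  739  740  778  779  782  777  775  780  780  779  765  765  778]
 [ 719  717  717  716  747  749  748  743  748  749  749  748  735  733  747]
 [ 809  719  719  719  718  718  714  718  717  716  717  717  715  715  715]
 [ 771  687  687  687  687  685  686  685  685  672  671  684  684  684  684]]
```

```bash
python3 - <<'E'
from h import *
np.set_printoptions(linewidth=250,suppress=True,precision=4)
for n in("scene","top"):
    ci=camera_info(n);p,d=(np.load(n+"_0.npz")[k] for k in "pd");C=cloud(ci,d)
    box=(slice(228,245),slice(182,215)) if n=="top" else (slice(125,175),slice(203,235))
    m=np.zeros(d.shape,bool); m[box]=True; m&=(p.max(2)<60)&(C[...,2]>.09)&(C[...,2]<.115)
    v,u=np.nonzero(m); P=np.array([ray(ci,a,b,.102)[:2] for a,b in zip(u,v)]).astype(np.float32); print(n,len(v),u.min(),u.max(),v.min(),v.max(),cv2.minAreaRect(P),P.mean(0))
ci=camera_info("top")
def f(l,u,v,z): print(l,ray(ci,u,v,z/1000)*1000)
f("handle top FL",186.6,233.0,102);f("FR",204.6,233,102)
f("handle top BL",186.6,240.0,102);f("BR",204.6,240,102)
f("front L",189.6,180.6,0);f("front R",220.4,179.8,0)
f("arm L",198,222,29);f("arm R",206.8,222,29)
f("cheekL top out",188,192,12);f("cheekL top out",187.6,212,12)
f("cheekR in bot ",220,192,2);f("R",219.5,212,2)
f("wall top back L",188,216,38);f("wall top back R",220,215,38)
p=np.load("scene_0.npz")["p"]
c=cv2.resize(p[120:175,200:290][:,:,::-1],None,fx=8,fy=8,interpolation=cv2.INTER_NEAREST)
for i in range(0,90,10): cv2.putText(c,str(200+i),(i*8,8),0,.33,(0,0,255),1)
for i in range(0,55,10): cv2.putText(c,str(120+i),(0,i*8+4),0,.33,(0,0,255),1)
cv2.imwrite("pics/zss.png",c)
E
```

```text
scene 110 208 221 134 148 ((0.44763636589050293, 0.24683165550231934), (0.019951332360506058, 0.06283175200223923), 1.2543256282806396) [0.4471 0.2473]
top 124 187 205 233 239 ((0.4498232305049896, 0.25183388590812683), (0.048325587064027786, 0.016068613156676292), 89.48279571533203) [0.4494 0.2511]
handle top FL [458.0875 277.2686 102.    ]
FR [457.6542 229.2695 102.    ]
handle top BL [439.3538 276.4582 102.    ]
BR [438.9077 228.5929 102.    ]
front L [624.6123 307.4412   0.    ]
front R [626.4461 215.5996   0.    ]
arm L [496.1424 269.1653  29.    ]
arm R [495.9268 243.9819  29.    ]
cheekL top out [587.5125 306.9111  12.    ]
cheekL top out [527.8791 305.5292  12.    ]
cheekR in bot  [588.7756 215.2045   2.    ]
R [528.5575 214.8734   2.    ]
wall top back L [512.5716 295.6669  38.    ]
wall top back R [514.7024 204.6629  38.    ]
```

View pics/zss.png

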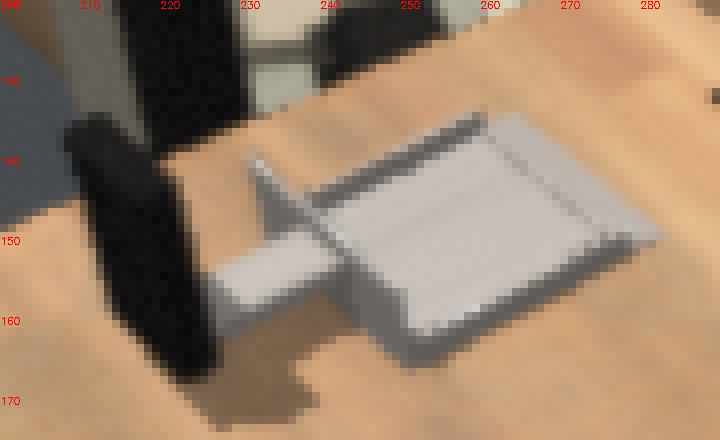

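>>> drive_tool:
  steps:
    - [0.2, [0.213, -0.379, 0], [0, 0, -0.042]]
    - [0.2, [0.213, -0.379, 0], [0, 0, -0.042]]
    - [0.2, [0.213, -0.379, 0], [0, 0, -0.042]]
    - [0.2, [0.213, -0.379, 0], [0, 0, -0.042]]
    - [0.2, [0.213, -0.379, 0], [0, 0, -0.042]]
    - [0.2, [0.213, -0.379, 0], [0, 0, -0.042]]
    - [0.2, [0.213, -0.379, 0], [0, 0, -0.042]]
    - [0.2, [0.213, -0.379, 0], [0, 0, -0.042]]
    - [0.2, [0.213, -0.379, 0], [0, 0, -0.041]]
    - [0.2, [0.213, -0.379, 0], [0, 0, 0]]
    - [0.2, [0, 0, 0], [0, 0, 0]]
    - [0.2, [0, 0, 0], [0, 0, 0]]
  squeeze: 60

```text
time_s: 1.3
eef_pos: [0.4491, 0.2524, 0.4046]
tcp_rot: [[-0.0, -1.0, -0.027], [-0.0, -0.027, 1.0], [-1.0, 0.0, -0.0]]
force: [0.1, 1.2, 0.9]
grip_width: 0.598
```

>>> drive_tool:
  steps:
    - [0.2, [0, 0, -0.3], [0, 0, 0]]
    - [0.2, [0, 0, -0.3], [0, 0, 0]]
    - [0.2, [0, 0, -0.3], [0, 0, 0]]
    - [0.2, [0, 0, -0.3], [0, 0, 0]]
    - [0.2, [0, 0, -0.3], [0, 0, 0]]
    - [0.2, [0, 0, -0.195], [0, 0, 0]]
    - [0.2, [0, 0, 0], [0, 0, 0]]

```text
time_s: 2.0
eef_pos: [0.4475, 0.2537, 0.2325]
tcp_rot: [[-0.004, -1.0, -0.031], [-0.004, -0.031, 1.0], [-1.0, 0.004, -0.004]]
force: [0.5, 0.3, 0.7]
grip_width: 0.595
```

```bash
cat > z.py <<'E'
from h import *
import sys
# usage: z.py name tag x0 x1 y0 y1 k
def zz(n,tag,x0,x1,y0,y1,k,new=True):
    if new: p,d=snap(n,tag)
    else: p=np.load(f"{n}_{tag}.npz")["p"]
    c=cv2.resize(p[y0:y1,x0:x1][:,:,::-1],None,fx=k,fy=k,interpolation=cv2.INTER_NEAREST)
    for i in range(0,x1-x0,10): cv2.putText(c,str(x0+i),(i*k,8),0,.33,(0,0,255),1)
    for i in range(0,y1-y0,10): cv2.putText(c,str(y0+i),(0,i*k+4),0,.33,(0,0,255),1)
    cv2.imwrite(f"pics/z{n}_{tag}.png",c)
if __name__=="__main__":
    a=sys.argv; zz(a[1],a[2],*map(int,a[3:8]))
E
python3 z.py scene 1 190 310 80 190 6
```

```text
(no output)
```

View pics/zscene_1.png

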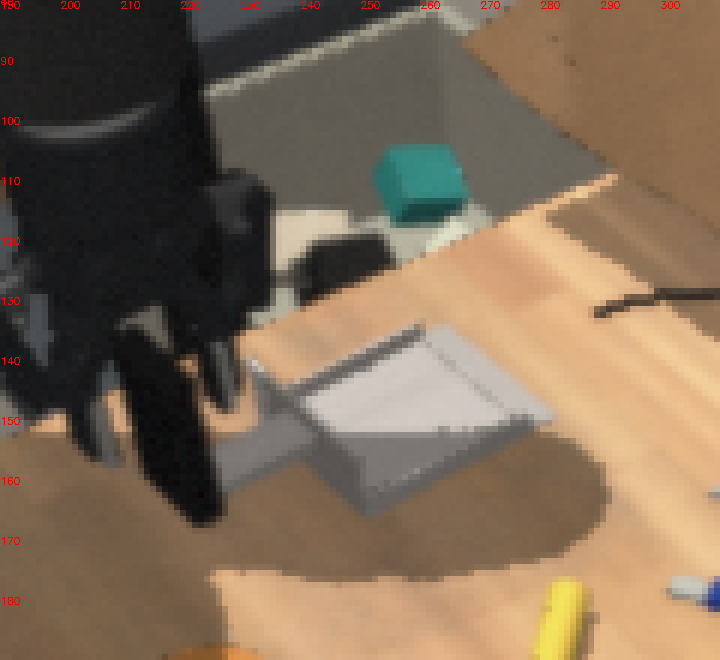

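The fingers (about (206,150) and (226,140)) straddle the black handle, and the scoop hasn't moved. Closing now.

>>> drive_tool:
  steps:
    - [-0.3, [0, 0, 0], [0, 0, 0]]
    - [-0.5, [0, 0, 0], [0, 0, 0]]
    - [-0.6, [0, 0, 0], [0, 0, 0]]
    - [-0.8, [0, 0, 0], [0, 0, 0]]
    - [-1, [0, 0, 0], [0, 0, 0]]
    - [-1, [0, 0, 0], [0, 0, 0]]
    - [-1, [0, 0, 0], [0, 0, 0]]
  squeeze: 90

```text
time_s: 2.75
eef_pos: [0.4492, 0.2541, 0.2368]
tcp_rot: [[0.002, -1.0, -0.03], [0.002, -0.03, 1.0], [-1.0, -0.002, 0.002]]
force: [-2.7, 1.1, 6.5]
grip_width: 0.2
```

>>> drive_tool:
  steps:
    - [-1, [0, 0, 0.1], [0, 0, 0]]
    - [-1, [0, 0, 0.2], [0, 0, 0]]
    - [-1, [0, 0, 0.3], [0, 0, 0]]
    - [-1, [0, 0, 0.3], [0, 0, 0]]
    - [-1, [0, 0, 0.2], [0, 0, 0]]
    - [-1, [0, 0, 0.1], [0, 0, 0]]
    - [-1, [0, 0, 0], [0, 0, 0]]
    - [-1, [0, 0, 0], [0, 0, 0]]

```text
time_s: 3.55
eef_pos: [0.4484, 0.2531, 0.3544]
tcp_rot: [[-0.001, -1.0, -0.029], [-0.0, -0.029, 1.0], [-1.0, 0.001, -0.0]]
force: [0.3, 0.0, -2.2]
grip_width: 0.199
```

```bash
python3 z.py scene 2 190 330 50 180 5;python3 z.py top 2 170 270 150 260 5; python3 - <<'E'
from h import *
s=state(); print(s["eef_pos"],s["tcp_rot"],s["force"])
p=np.load("top_0.npz")["p"];ci=camera_info("top")
g=(p.max(2)<32).astype(np.uint8); g[:, :390]=0; g[:,450:]=0; g[:160]=0; g[230:]=0
g=cv2.morphologyEx(g,cv2.MORPH_OPEN,np.ones((5,5)))
c=max(cv2.findContours(g,0,1)[0],key=cv2.contourArea)
q=cv2.approxPolyDP(cv2.convexHull(c),4,True)[:,0]; print(q)
for a in q: print(a,ray(ci,*a,.009))
v,u=np.nonzero(g); P=np.array([ray(ci,a,b,.007)[:2] for a,b in zip(u,v)]); print(P.mean(0))
# edges by line fit
ys=np.arange(178,214); L=[np.nonzero(g[y])[0].min()-.5 for y in ys]; Rr=[np.nonzero(g[y])[0].max()+.5 for y in ys]
for n,arr in(("L",L),("R",Rr)):
    Q=np.array([ray(ci,a,b,.009)[:2] for a,b in zip(arr,ys)]); k=np.polyfit(Q[:,0],Q[:,1],1); print(n,k,np.polyval(k,.571))
xs=np.arange(402,440); T=[np.nonzero(g[:,x])[0].min()-.5 for x in xs]; B=[np.nonzero(g[:,x])[0].max()+.5 for x in xs]
for n,arr in(("T",T),("B",B)):
    Q=np.array([ray(ci,a,b,.009)[:2] for a,b in zip(xs,arr)]); k=np.polyfit(Q[:,1],Q[:,0],1); print(n,k,np.polyval(k,-.38))
E
```

```text
[0.44840284 0.25310574 0.35385432] [[-0.0018712  -0.99956806 -0.02932909]
 [-0.00169089 -0.02932593  0.99956847]
 [-0.99999682  0.00191999 -0.00163529]] [-0.18101004 -0.11285362 -1.79747164]
[[398 170]
 [442 172]
 [441 223]
 [396 220]]
[398 170] [ 0.65104071 -0.31863916  0.009     ]
[442 172] [ 0.64400326 -0.45158731  0.009     ]
[441 223] [ 0.48942844 -0.43940707  0.009     ]
[396 220] [ 0.49947645 -0.30639425  0.009     ]
[ 0.57058033 -0.38063102]
L [-0.07629575 -0.26809435] -0.31165922248963096
R [-0.05978011 -0.41460593] -0.4487403716235726
T [0.07647708 0.67904294] 0.6499816477643815
B [0.08961354 0.52654496] 0.4924918188224933
```

View pics/zscene_2.png

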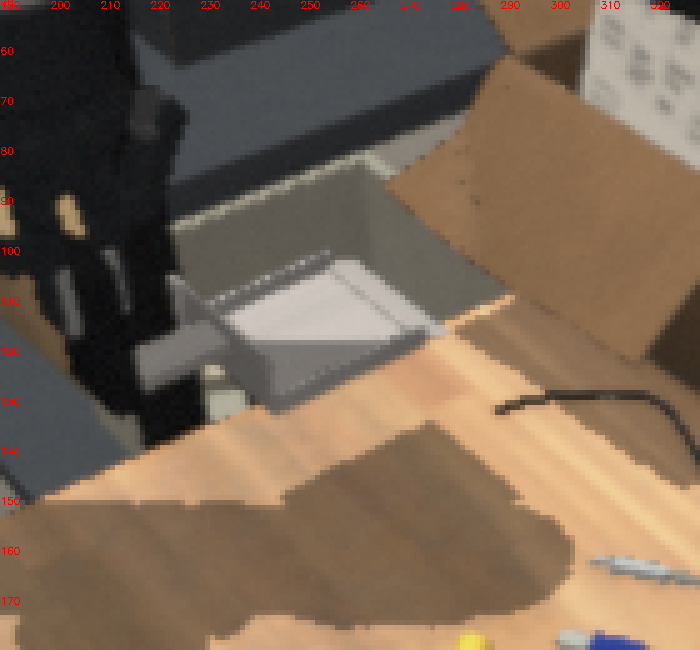

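View pics/ztop_2.png

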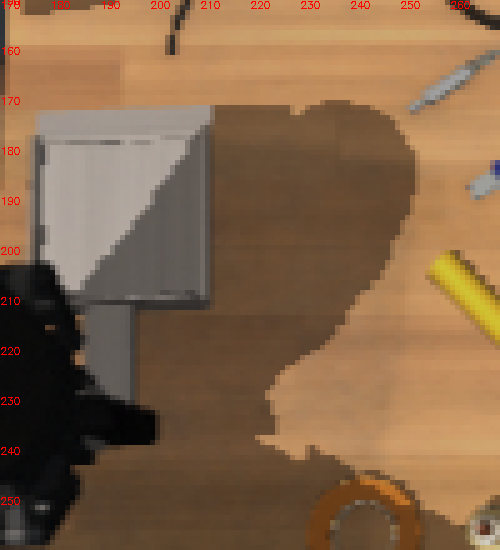

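```bash
python3 - <<'E'
from h import *
np.set_printoptions(suppress=True,precision=4)
ci=camera_info("top");d=np.load("top_2.npz")["d"];C=cloud(ci,d)
b=C[181:207,180:206].reshape(-1,3); A=np.c_[b[:,:2],np.ones(len(b))]; k=np.linalg.lstsq(A,b[:,2],rcond=None)[0]; print("bed plane",k[:2],"mean",b.mean(0))
b=C[155:160,230:245,2];print("bench ref",b.mean())
print("front L,R",ray(ci,176.8,171.3,.12),ray(ci,210.3,170.6,.12))
print("back wall top", ray(ci,176.8,210.5,.158),ray(ci,209.5,209.8,.158))
print("R cheek inside", ray(ci,209,182,.122),ray(ci,208.3,205,.122))
print("arm L/R", ray(ci,184.7,217,.149),ray(ci,194.7,217,.149))
E
```

```text
bed plane [-0.7355 -1.2231] mean [0.562  0.2599 0.122 ]
bench ref 0.015184972136577525
front L,R [0.6236 0.3051 0.12  ] [0.6249 0.2151 0.12  ]
back wall top [0.5109 0.287  0.158 ] [0.5121 0.2037 0.158 ]
R cheek inside [0.593 0.217 0.122] [0.5304 0.2167 0.122 ]
arm L/R [0.4952 0.269  0.149 ] [0.4949 0.2434 0.149 ]
```

```bash
python3 - <<'E'
from h import *
from scipy.optimize import least_squares
ci=camera_info("top");d=np.load("top_2.npz")["d"];C=cloud(ci,d)
b=C[181:205,190:206].reshape(-1,3); b=b[abs(b[:,2]-.122)<.015]
c=b.mean(0);f=lambda k:(k[0]*(b[:,0]-c[0])+k[1]*(b[:,1]-c[1])+k[2]-b[:,2])
r=least_squares(f,[0,0,.12],loss="soft_l1",f_scale=.003);print(r.x,len(b),c)
b=C[178:200,183:190].reshape(-1,3);print(np.median(b,0))
E
```

```text
[ 0.00095295 -0.01360757  0.11801089] 382 [0.56533447 0.2478474  0.11798198]
[0.57679541 0.27905029 0.11794208]
```

```bash
python3 - <<'E'
from h import *
np.set_printoptions(suppress=True,precision=1)
p=np.load("top_0.npz")["p"];ci=camera_info("top")
th=-0.018;E=np.array([.6717,-.1967,.003]);Rt=np.array([[np.cos(th),-np.sin(th),0],[np.sin(th),np.cos(th),0],[0,0,1]])
for r,z in((169,.041),(175,.041),(181,.018),(187,.018)):
    g=p[r-1:r+2].mean((0,2)); row=g[340:378]; t=145
    i=np.nonzero(row>t)[0]; a,b=i[0]+340,i[-1]+340
    a=a-(g[a]-t)/(g[a]-g[a-1]); b=b+(g[b]-t)/(g[b]-g[b+1])
    print(r,a,b,[(Rt.T@(ray(ci,q,r,z)-E)*1000) for q in(a,b)])
g=p[:,350:368].mean((1,2)); print([(r,int(g[r])) for r in range(163,195)])
E
```

```text
169 345.97194719471946 371.3524096385542 [array([-25.3,  37.2,  38. ]), array([-24.5, -37.2,  38. ])]
175 346.2133333333333 371.9178743961353 [array([-43.3,  36.6,  38. ]), array([-42.5, -38.6,  38. ])]
181 345.17525773195877 370.41503267973854 [array([-56.2,  37.9,  15. ]), array([-55.3, -37.3,  15. ])]
187 345.8311965811966 370.9763779527559 [array([-74.3,  36. ,  15. ]), array([-73.5, -38.7,  15. ])]
[(163, 47), (164, 142), (165, 125), (166, 155), (167, 179), (168, 192), (169, 190), (170, 165), (171, 125), (172, 109), (173, 163), (174, 187), (175, 193), (176, 185), (177, 156), (178, 102), (179, 187), (180, 192), (181, 171), (182, 147), (183, 84), (184, 150), (185, 178), (186, 193), (187, 190), (188, 166), (189, 126), (190, 111), (191, 111), (192, 111), (193, 111), (194, 110)]
```

>>> drive_tool:
  steps:
    - [-1, [-0.03, -0.2, 0.1], [0, 0, -0.0015]]
    - [-1, [-0.037, -0.4, 0.1], [0, 0, -0.0015]]
    - [-1, [-0.037, -0.43, 0], [0, 0, -0.0015]]
    - [-1, [-0.037, -0.43, 0], [0, 0, -0.0015]]
    - [-1, [-0.037, -0.43, 0], [0, 0, -0.0015]]
    - [-1, [-0.037, -0.43, 0], [0, 0, -0.0015]]
    - [-1, [-0.037, -0.43, 0], [0, 0, -0.0015]]
    - [-1, [-0.037, -0.43, 0], [0, 0, -0.0015]]
    - [-1, [-0.037, -0.43, 0], [0, 0, -0.0015]]
    - [-1, [-0.037, -0.43, 0], [0, 0, -0.0015]]
    - [-1, [-0.03, -0.43, 0], [0, 0, 0]]
    - [-1, [0, 0, 0], [0, 0, 0]]

```text
time_s: 4.85
eef_pos: [0.4079, -0.1976, 0.3745]
tcp_rot: [[-0.002, -1.0, 0.023], [-0.001, 0.023, 1.0], [-1.0, 0.002, -0.001]]
force: [-0.1, 0.8, -2.2]
grip_width: 0.199
```

```bash
python3 z.py scene 3 240 420 170 310 4;python3 z.py top 3 320 400 140 250 5; python3 - <<'E'
from h import *
s=state(); print(s["eef_pos"],s["tcp_rot"],s["force"],s["q"])
E
```

```text
[ 0.40848761 -0.19484818  0.3745415 ] [[-1.85232747e-03 -9.99775995e-01  2.10838526e-02]
 [ 1.23981803e-04  2.10836590e-02  9.99777707e-01]
 [-9.99998277e-01  1.85452972e-03  8.49001900e-05]] [-0.5651882  -0.62138349 -3.26080171] [-7.50262006e-03  9.12391301e-03 -4.99872276e-01 -1.25931407e-04
 -1.06365335e+00 -1.35214517e-02]
```

View pics/zscene_3.png

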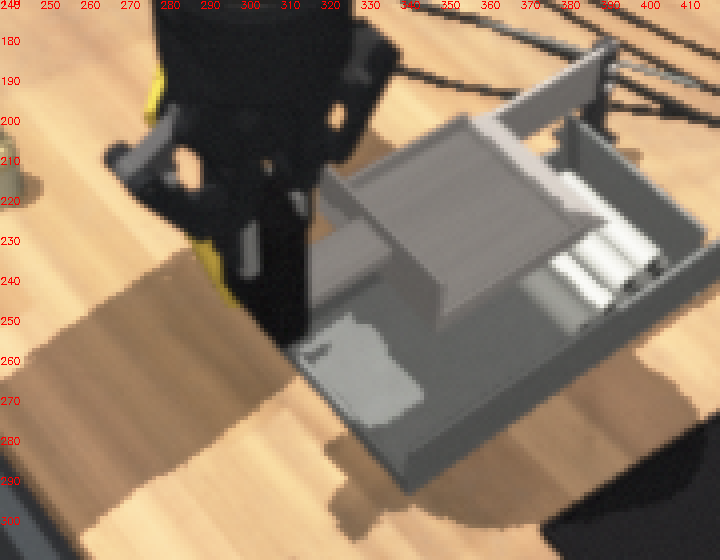

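View pics/ztop_3.png

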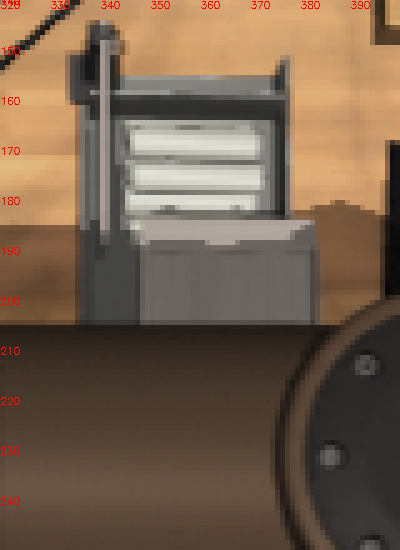

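```bash
python3 - <<'E'
from h import *
np.set_printoptions(suppress=True,precision=4)
p=np.load("top_3.npz")["p"].astype(int);ci=camera_info("top")
th=-0.018;E=np.array([.6717,-.1967,.003]);Rt=np.array([[np.cos(th),-np.sin(th),0],[np.sin(th),np.cos(th),0],[0,0,1]])
for r in (186,195,200):
  print(r,[(c,p[r-1:r+2,c].mean(0).astype(int).tolist()) for c in list(range(342,351))+list(range(376,386))])
for c in(350,375): print(c,[(r,int(p[r,c-2:c+3].mean())) for r in range(180,192)])
for l,u,v,z in(("fL",346,184.2,.139),("fR",381.5,183.8,.139),("cheekLo top",346,198,.151),("cheekRo top",381.7,198,.151),("crest",350,188.6,.143),("crest",375,188.6,.143)): 
  w=ray(ci,u,v,z);print(l,w,Rt.T@(w-E)*1000)
E
```

```text
186 [(342, [73, 72, 69]), (343, [70, 69, 66]), (344, [84, 84, 81]), (345, [84, 83, 79]), (346, [136, 135, 127]), (347, [161, 158, 149]), (348, [169, 161, 153]), (349, [173, 163, 156]), (350, [173, 164, 156]), (376, [175, 166, 158]), (377, [172, 164, 156]), (378, [147, 139, 132]), (379, [127, 120, 114]), (380, [114, 107, 101]), (381, [102, 96, 91]), (382, [101, 94, 88]), (383, [113, 89, 72]), (384, [122, 87, 61]), (385, [122, 87, 60])]
195 [(342, [69, 68, 66]), (343, [69, 69, 67]), (344, [69, 69, 66]), (345, [69, 69, 67]), (346, [70, 69, 67]), (347, [60, 59, 57]), (348, [98, 93, 88]), (349, [107, 101, 96]), (350, [105, 99, 95]), (376, [108, 102, 97]), (377, [106, 100, 95]), (378, [105, 99, 94]), (379, [107, 101, 96]), (380, [107, 101, 97]), (381, [103, 97, 93]), (382, [77, 72, 69]), (383, [89, 77, 68]), (384, [109, 84, 64]), (385, [113, 79, 55])]
200 [(342, [69, 68, 66]), (343, [68, 67, 65]), (344, [68, 68, 66]), (345, [69, 68, 66]), (346, [69, 69, 66]), (347, [61, 60, 57]), (348, [99, 93, 89]), (349, [109, 102, 97]), (350, [106, 100, 95]), (376, [108, 102, 97]), (377, [107, 100, 95]), (378, [105, 99, 94]), (379, [107, 101, 96]), (380, [108, 102, 97]), (381, [105, 98, 94]), (382, [76, 72, 68]), (383, [93, 82, 72]), (384, [119, 93, 70]), (385, [123, 90, 61])]
350 [(180, 214), (181, 185), (182, 125), (183, 136), (184, 164), (185, 167), (186, 164), (187, 160), (188, 118), (189, 101), (190, 91), (191, 98)]
375 [(180, 84), (181, 84), (182, 61), (183, 73), (184, 163), (185, 167), (186, 167), (187, 163), (188, 101), (189, 98), (190, 98), (191, 100)]
fL [ 0.5808 -0.15    0.139 ] [-91.7517  45.0439 136.    ]
fR [ 0.5812 -0.2446  0.139 ] [-89.6175 -49.5486 136.    ]
cheekLo top [ 0.5414 -0.1483  0.151 ] [-131.1297   46.094   148.    ]
cheekRo top [ 0.5407 -0.2417  0.151 ] [-130.1513  -47.383   148.    ]
crest [ 0.568 -0.16   0.143] [-104.3663   34.8112  140.    ]
crest [ 0.5675 -0.2262  0.143 ] [-103.6462  -31.4065  140.    ]
```

>>> drive_tool:
  steps:
    - [-1, [0.03, 0.03, 0], [0, 0, 0]]
    - [-1, [0, 0, -0.2], [0, 0, 0]]
    - [-1, [0, 0, -0.3], [0, 0, 0]]
    - [-1, [0, 0, -0.3], [0, 0, 0]]
    - [-1, [0, 0, -0.2], [0, 0, 0]]
    - [-1, [0, 0, -0.15], [0, 0, 0]]
    - [-1, [0, 0, 0], [0, 0, 0]]
    - [-1, [0, 0, 0], [0, 0, 0]]

```text
time_s: 5.75
eef_pos: [0.4131, -0.1896, 0.2606]
tcp_rot: [[-0.0, -1.0, 0.015], [-0.0, 0.015, 1.0], [-1.0, 0.0, -0.0]]
force: [-0.3, -0.0, -0.7]
grip_width: 0.199
```

```bash
python3 z.py scene 4 280 430 180 310 5;python3 z.py top 4 325 390 145 240 6; python3 - <<'E'
from h import *
s=state(); print(s["eef_pos"],s["tcp_rot"],s["force"])
E
```

```text
[ 0.41321043 -0.18996661  0.2612245 ] [[ 1.75256180e-03 -9.99869692e-01  1.60476919e-02]
 [-2.10536939e-04  1.60473472e-02  9.99871211e-01]
 [-9.99998442e-01 -1.75571472e-03 -1.82385537e-04]] [ 0.20549826  0.32065364 -2.2295051 ]
```

View pics/zscene_4.png

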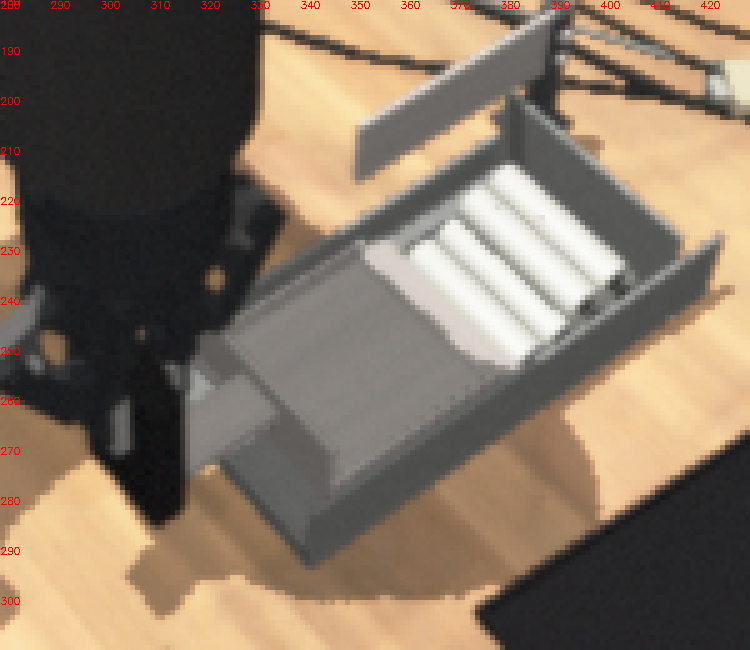

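View pics/ztop_4.png

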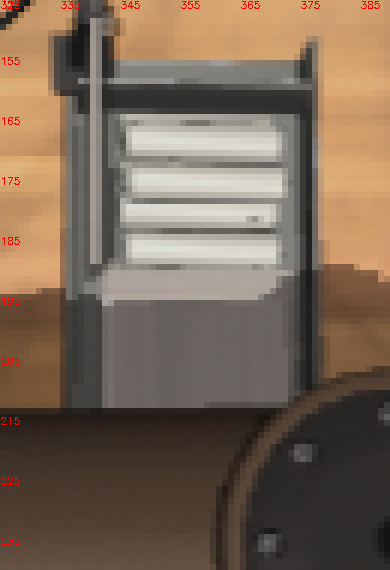

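```bash
python3 - <<'E'
from h import *
np.set_printoptions(suppress=True,precision=1)
p=np.load("top_4.npz")["p"].astype(int);ci=camera_info("top")
th=-0.018;E=np.array([.6717,-.1967,.003]);Rt=np.array([[np.cos(th),-np.sin(th),0],[np.sin(th),np.cos(th),0],[0,0,1]])
for r in (192,198,204):
  print(r,[(c,p[r-1:r+2,c].mean(0).astype(int).tolist()) for c in list(range(335,346))+list(range(368,381))])
for c in(348,366): print(c,[(r,int(p[r,c-2:c+3].mean())) for r in range(185,200)])
for u in (340.5,341.5,372,373,374,375):
  for z in (.027,.037): print(u,z,Rt.T@(ray(ci,u,202,z)-E)*1000)
for r in(188.5,189.5,190): print(r,Rt.T@(ray(ci,357,r,.025)-E)*1000)
E
```

```text
192 [(335, [129, 93, 65]), (336, [116, 111, 106]), (337, [93, 92, 89]), (338, [103, 103, 99]), (339, [117, 116, 111]), (340, [118, 117, 112]), (341, [133, 131, 125]), (342, [160, 152, 145]), (343, [172, 161, 154]), (344, [171, 162, 154]), (345, [172, 162, 155]), (368, [173, 164, 156]), (369, [173, 163, 156]), (370, [160, 152, 145]), (371, [123, 116, 110]), (372, [100, 94, 89]), (373, [95, 90, 85]), (374, [72, 70, 66]), (375, [43, 43, 41]), (376, [28, 28, 27]), (377, [57, 56, 54]), (378, [88, 71, 59]), (379, [109, 78, 55]), (380, [117, 82, 57])]
198 [(335, [77, 55, 38]), (336, [65, 60, 54]), (337, [57, 57, 55]), (338, [61, 61, 59]), (339, [68, 68, 65]), (340, [68, 67, 65]), (341, [64, 63, 61]), (342, [104, 99, 94]), (343, [112, 106, 101]), (344, [107, 100, 96]), (345, [106, 100, 96]), (368, [105, 99, 95]), (369, [104, 98, 94]), (370, [106, 100, 96]), (371, [106, 101, 95]), (372, [95, 90, 86]), (373, [84, 80, 76]), (374, [68, 66, 63]), (375, [43, 42, 41]), (376, [31, 30, 29]), (377, [61, 60, 58]), (378, [92, 76, 63]), (379, [110, 81, 58]), (380, [115, 84, 58])]
204 [(335, [86, 63, 44])
[... 650 characters left out ...]
), (197, 99), (198, 99), (199, 99)]
366 [(185, 194), (186, 211), (187, 216), (188, 195), (189, 152), (190, 164), (191, 165), (192, 165), (193, 162), (194, 157), (195, 106), (196, 100), (197, 100), (198, 100), (199, 100)]
340.5 0.027 [-121.1   52.4   24. ]
340.5 0.037 [-122.7   53.    34. ]
341.5 0.027 [-121.    49.5   24. ]
341.5 0.037 [-122.7   50.1   34. ]
372 0.027 [-120.1  -39.9   24. ]
372 0.037 [-121.8  -38.4   34. ]
373 0.027 [-120.1  -42.8   24. ]
373 0.037 [-121.8  -41.3   34. ]
374 0.027 [-120.   -45.7   24. ]
374 0.037 [-121.7  -44.2   34. ]
375 0.027 [-120.   -48.6   24. ]
375 0.037 [-121.7  -47.1   34. ]
188.5 [-79.9   3.6  22. ]
189.5 [-82.9   3.6  22. ]
190 [-84.4   3.6  22. ]
```

>>> drive_tool:
  steps:
    - [-1, [-0.03, -0.02, 0], [0, 0, -0.001]]
    - [-1, [0, 0, -0.1], [0, 0, 0]]
    - [-1, [0, 0, -0.08], [0, 0, 0]]
    - [-1, [0, 0, -0.02], [0, 0, 0]]
    - [-1, [0, 0, 0], [0, 0, 0]]

```text
time_s: 6.35
eef_pos: [0.4092, -0.1927, 0.2401]
tcp_rot: [[-0.001, -1.0, 0.021], [-0.0, 0.021, 1.0], [-1.0, 0.001, -0.0]]
force: [-3.8, -0.2, 5.9]
grip_width: 0.194
```

>>> drive_tool:
  steps:
    - [-1, [0, 0, -0.01], [0, 0, 0]]
    - [-1, [0, 0, -0.01], [0, 0, 0]]

```text
time_s: 6.55
eef_pos: [0.4089, -0.193, 0.2395]
tcp_rot: [[-0.001, -1.0, 0.02], [-0.001, 0.02, 1.0], [-1.0, 0.001, -0.001]]
force: [-17.0, 4.7, 38.6]
grip_width: 0.195
```

>>> drive_tool:
  steps:
    - [-1, [0, 0, 0.015], [0, 0, 0]]
    - [-1, [0, 0, 0], [0, 0, 0]]

```text
time_s: 6.75
eef_pos: [0.4094, -0.1927, 0.2398]
tcp_rot: [[0.0, -1.0, 0.021], [-0.0, 0.021, 1.0], [-1.0, -0.0, -0.0]]
force: [-3.0, 0.4, 6.5]
grip_width: 0.202
```

```bash
python3 z.py scene 5 280 430 180 310 5;python3 z.py top 5 325 390 145 240 6
```

```text
(no output)
```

View pics/zscene_5.png

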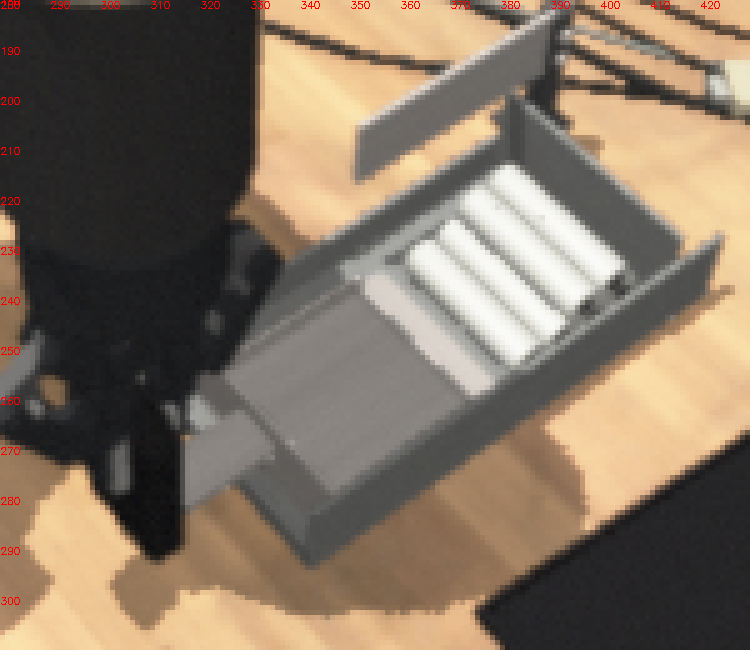

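View pics/ztop_5.png

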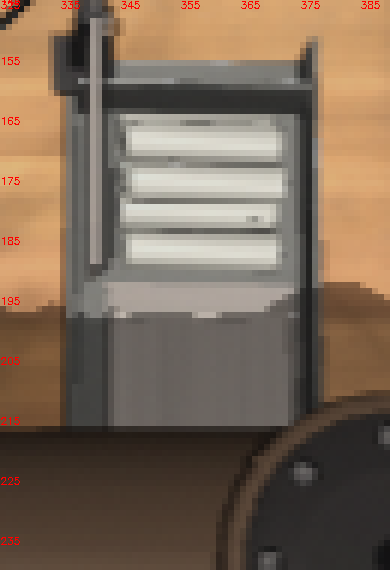

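```bash
python3 - <<'E'
from h import *
np.set_printoptions(suppress=True,precision=1)
p=np.load("top_5.npz")["p"].astype(int);ci=camera_info("top")
th=-0.018;E=np.array([.6717,-.1967,.003]);Rt=np.array([[np.cos(th),-np.sin(th),0],[np.sin(th),np.cos(th),0],[0,0,1]])
for c in(348,366): print(c,[(r,int(p[r,c-2:c+3].mean())) for r in range(186,201)])
for r in (206,): print(r,[(c,p[r-2:r+3,c].mean(0).astype(int).tolist()) for c in list(range(339,346))+list(range(369,379))])
for u,v,z in((348,191.3,.003),(366,191.3,.003),(348,197,.007),(372.5,206,.005),(341.7,206,.015)): print(u,v,Rt.T@(ray(ci,u,v,z)-E)*1000)
s=state();print(s["eef_pos"],s["tcp_rot"][:,1],s["force"],s["moment"], Rt.T@(s["eef_pos"]-E))
E
```

```text
348 [(186, 212), (187, 202), (188, 173), (189, 125), (190, 126), (191, 126), (192, 161), (193, 163), (194, 163), (195, 162), (196, 161), (197, 112), (198, 92), (199, 98), (200, 99)]
366 [(186, 211), (187, 215), (188, 194), (189, 158), (190, 124), (191, 126), (192, 152), (193, 166), (194, 165), (195, 164), (196, 163), (197, 104), (198, 94), (199, 99), (200, 100)]
206 [(339, [67, 66, 64]), (340, [68, 67, 65]), (341, [68, 68, 65]), (342, [58, 56, 54]), (343, [83, 79, 75]), (344, [105, 99, 94]), (345, [108, 102, 97]), (369, [105, 99, 95]), (370, [106, 100, 95]), (371, [107, 101, 96]), (372, [105, 99, 95]), (373, [88, 83, 80]), (374, [71, 68, 65]), (375, [47, 46, 44]), (376, [30, 30, 29]), (377, [55, 54, 53]), (378, [79, 68, 57])]
348 191.3 [-84.3  28.3  -0. ]
366 191.3 [-83.7 -25.7  -0. ]
348 197 [-102.4   28.7    4. ]
372.5 206 [-128.4  -44.4    2. ]
341.7 206 [-131.    48.1   12. ]
[ 0.4 -0.2  0.2] [-1.  0.  0.] [-3.6  0.9  7.7] [ 0.1  1.  -0. ] [-0.3 -0.   0.2]
```

>>> drive_tool:
  steps:
    - [-1, [0.04, -0.0007, 0], [0, 0, 0]]
    - [-1, [0.06, -0.001, 0], [0, 0, 0]]
    - [-1, [0.06, -0.001, 0], [0, 0, 0]]
    - [-1, [0.06, -0.001, 0], [0, 0, 0]]
    - [-1, [0.06, -0.001, 0], [0, 0, 0]]
    - [-1, [0.06, -0.001, 0], [0, 0, 0]]

```text
time_s: 7.45
eef_pos: [0.4418, -0.1935, 0.2399]
tcp_rot: [[-0.004, -1.0, 0.021], [-0.0, 0.021, 1.0], [-1.0, 0.004, -0.001]]
force: [-12.5, 0.4, 18.5]
grip_width: 0.198
```

```bash
python3 z.py scene 6 300 430 180 290 6
```

```text
(no output)
```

View pics/zscene_6.png

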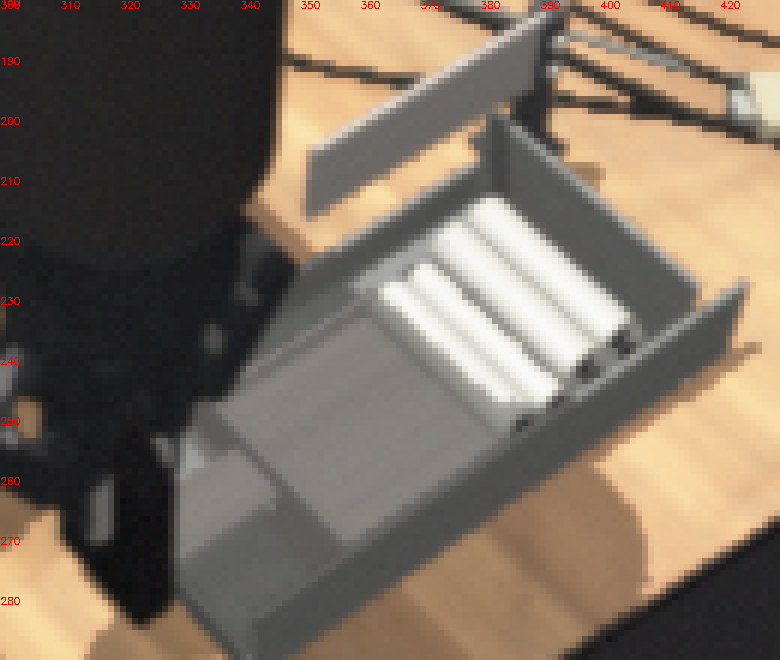

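>>> drive_tool:
  steps:
    - [-1, [0.06, -0.001, 0], [0, 0, 0]]
    - [-1, [0.06, -0.001, 0], [0, 0, 0]]
    - [-1, [0.06, -0.001, 0], [0, 0, 0]]
    - [-1, [0.06, -0.001, 0], [0, 0, 0]]
    - [-1, [0.06, -0.001, 0], [0, 0, 0]]

```text
time_s: 8.0
eef_pos: [0.4715, -0.1941, 0.24]
tcp_rot: [[-0.005, -1.0, 0.021], [-0.0, 0.021, 1.0], [-1.0, 0.005, -0.0]]
force: [-14.8, 0.9, 19.5]
grip_width: 0.2
```

```bash
python3 z.py scene 7 300 430 180 290 6
```

```text
(no output)
```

View pics/zscene_7.png

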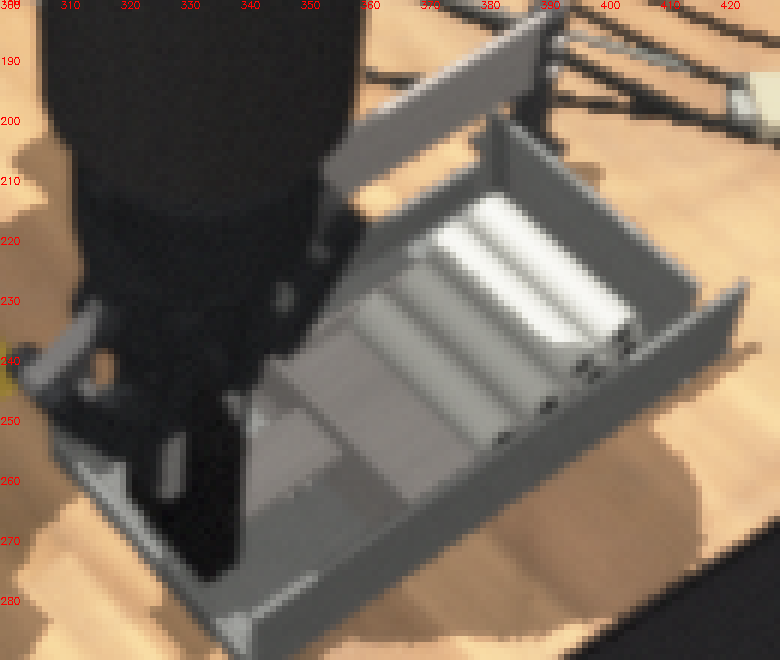

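>>> drive_tool:
  steps:
    - [-1, [0.06, -0.001, 0], [0, 0, 0]]
    - [-1, [0.06, -0.001, 0], [0, 0, 0]]
    - [-1, [0.06, -0.001, 0], [0, 0, 0]]
    - [-1, [0.06, -0.001, 0], [0, 0, 0]]
    - [-1, [0.06, -0.001, 0], [0, 0, 0]]
    - [-1, [0.04, -0.001, 0], [0, 0, 0]]

```text
time_s: 8.65
eef_pos: [0.5057, -0.1947, 0.24]
tcp_rot: [[-0.005, -1.0, 0.021], [-0.0, 0.021, 1.0], [-1.0, 0.005, -0.001]]
force: [-14.3, 1.0, 19.3]
grip_width: 0.202
```

```bash
python3 z.py scene 8 300 430 180 290 6; python3 z.py top 8 325 390 145 225 7
```

```text
(no output)
```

View pics/zscene_8.png

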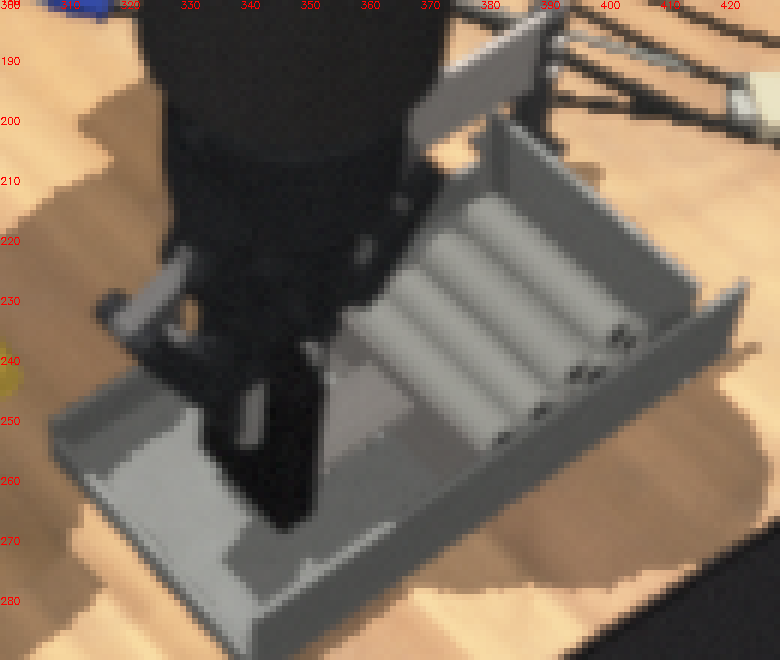

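View pics/ztop_8.png

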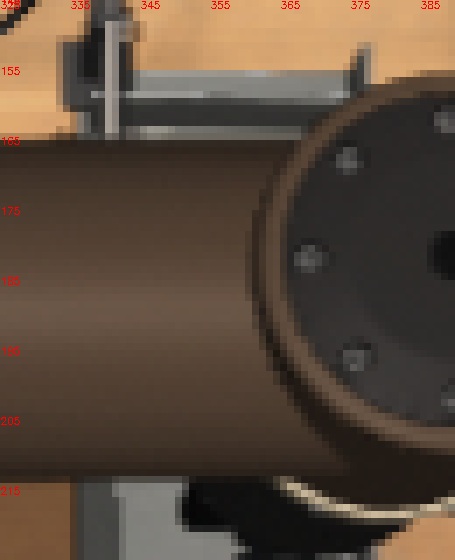

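>>> drive_tool:
  steps:
    - [-1, [0.03, -0.0005, 0], [0, 0, 0]]
    - [-1, [0.02, -0.0005, 0], [0, 0, 0]]
    - [-1, [0.015, 0, 0], [0, 0, 0]]
    - [-1, [0, 0, 0], [0, 0, 0]]

```text
time_s: 9.15
eef_pos: [0.512, -0.1948, 0.24]
tcp_rot: [[-0.005, -1.0, 0.021], [-0.0, 0.021, 1.0], [-1.0, 0.005, -0.001]]
force: [-12.9, 0.5, 17.1]
grip_width: 0.205
```

```bash
python3 z.py scene 9 300 430 180 290 6
```

```text
(no output)
```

View pics/zscene_9.png

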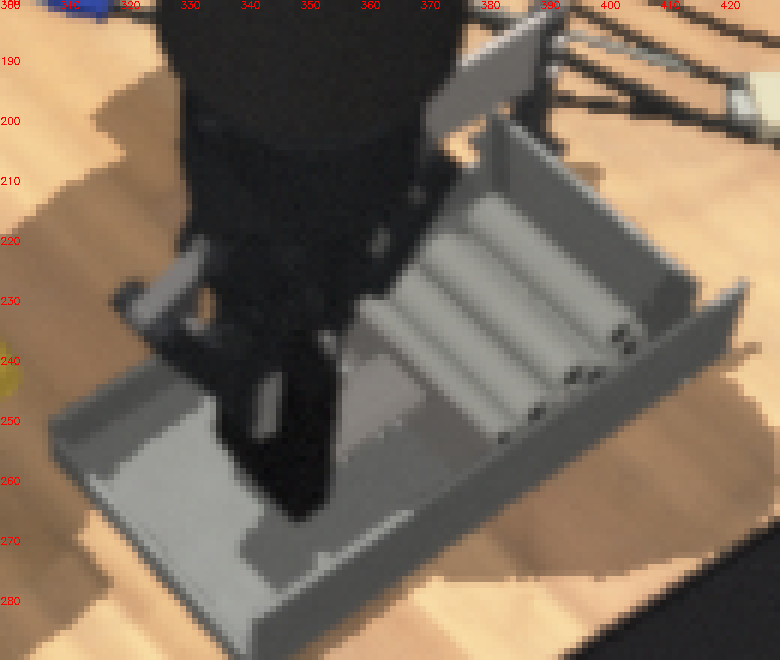

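>>> drive_tool:
  steps:
    - [-1, [0.02, 0, 0], [0, 0, 0]]
    - [-1, [0, 0, 0], [0, 0, 0]]
    - [-1, [-0.01, 0, 0.005], [0, 0, 0]]
    - [-1, [-0.02, 0.0005, 0], [0, 0, 0]]
    - [-1, [-0.03, 0.0005, 0], [0, 0, 0]]
    - [-1, [-0.04, 0.0005, 0], [0, 0, 0]]
    - [-1, [-0.04, 0.001, 0], [0, 0, 0]]
    - [-1, [-0.04, 0.001, 0], [0, 0, 0]]
    - [-1, [-0.03, 0.0005, 0], [0, 0, 0]]
    - [-1, [-0.02, 0.0005, 0], [0, 0, 0]]
    - [-1, [-0.01, 0, 0], [0, 0, 0]]
    - [-1, [0, 0, 0], [0, 0, 0]]

```text
time_s: 10.4
eef_pos: [0.4915, -0.1938, 0.24]
tcp_rot: [[-0.001, -1.0, 0.021], [0.0, 0.021, 1.0], [-1.0, 0.001, 0.0]]
force: [-0.6, 0.3, -1.1]
grip_width: 0.199
```

```bash
python3 z.py scene 10 300 430 180 290 6
```

```text
(no output)
```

View pics/zscene_10.png

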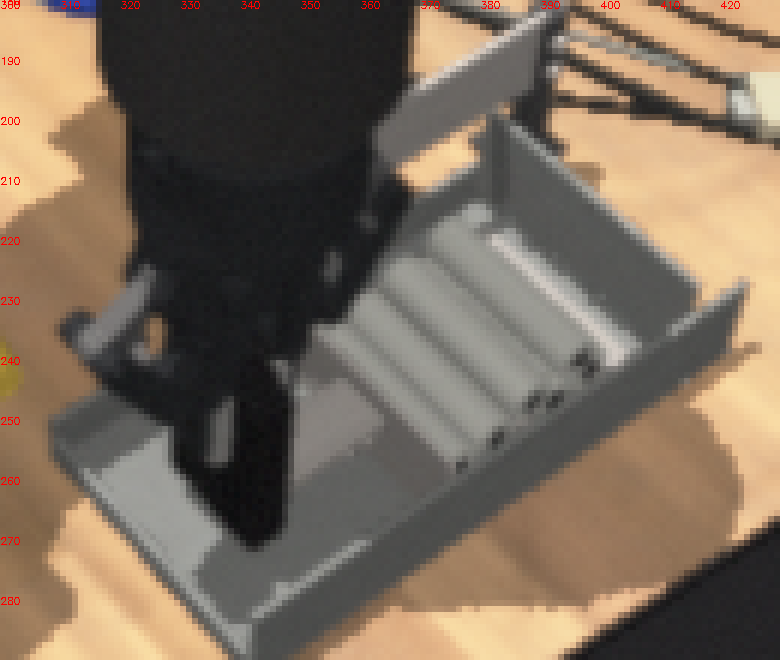

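>>> drive_tool:
  steps:
    - [-1, [0, 0, 0.01], [0, 0, 0]]
    - [-1, [0, 0, 0.03], [0, 0, 0]]
    - [-1, [0, 0, 0.05], [0, 0, 0]]
    - [-1, [0, 0, 0.06], [0, 0, 0]]
    - [-1, [0, 0, 0.06], [0, 0, 0]]
    - [-1, [0, 0, 0.06], [0, 0, 0]]
    - [-1, [0, 0, 0.05], [0, 0, 0]]
    - [-1, [0, 0, 0.03], [0, 0, 0]]
    - [-1, [0, 0, 0], [0, 0, 0]]
    - [-1, [0, 0, 0], [0, 0, 0]]

```text
time_s: 11.45
eef_pos: [0.4918, -0.1939, 0.2751]
tcp_rot: [[-0.0, -1.0, 0.021], [0.0, 0.021, 1.0], [-1.0, 0.0, 0.0]]
force: [0.2, 0.4, -4.5]
grip_width: 0.201
```

```bash
python3 z.py scene 11 300 430 180 290 6; python3 z.py top 11 325 390 145 225 7; python3 -c "
from h import *
s=state();print(s['eef_pos'],s['tcp_rot'],s['force'])"
```

```text
[ 0.49180832 -0.19384501  0.27491748] [[-5.66347310e-04 -9.99784805e-01  2.07369964e-02]
 [ 8.71620917e-05  2.07369503e-02  9.99784963e-01]
 [-9.99999836e-01  5.68033004e-04  7.53990189e-05]] [-0.38377619 -0.08849883 -4.41522365]
```

View pics/zscene_11.png

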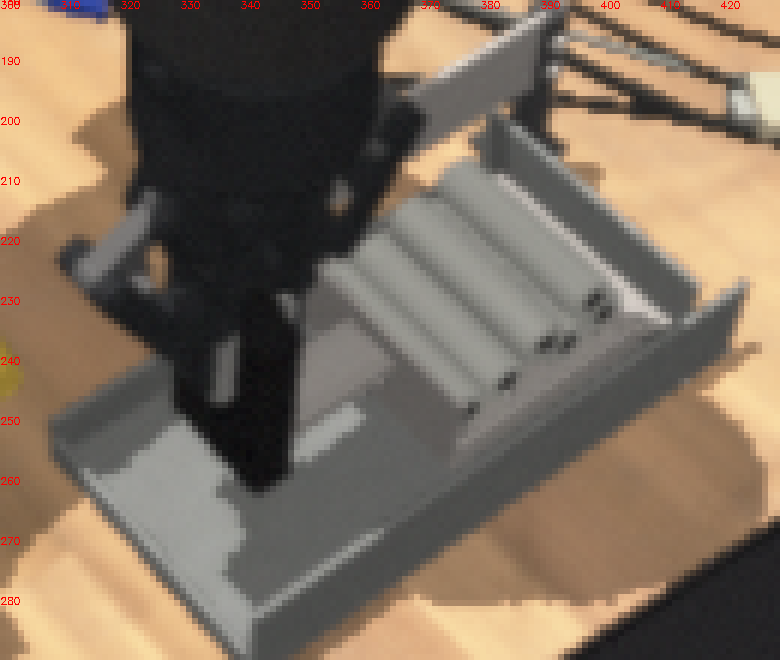

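View pics/ztop_11.png

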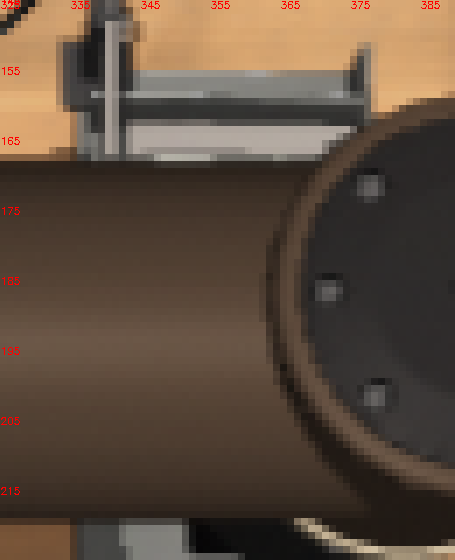

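```bash
python3 - <<'E'
from h import *
np.set_printoptions(suppress=True,precision=1)
p=np.load("top_11.npz")["p"].astype(int);ci=camera_info("top")
th=-0.018;E=np.array([.6717,-.1967,.003]);Rt=np.array([[np.cos(th),-np.sin(th),0],[np.sin(th),np.cos(th),0],[0,0,1]])
for c in(348,358): print(c,[(r,int(p[r,c-2:c+3].mean())) for r in range(156,170)])
for u,v,z in((348,162.6,.038),(366,162.6,.038),(348,159,.060),(355,166.8,.042)): print(u,v,Rt.T@(ray(ci,u,v,z)-E)*1000)
E
```

```text
348 [(156, 133), (157, 131), (158, 149), (159, 64), (160, 50), (161, 49), (162, 99), (163, 165), (164, 168), (165, 168), (166, 142), (167, 156), (168, 50), (169, 35)]
358 [(156, 132), (157, 130), (158, 121), (159, 68), (160, 51), (161, 49), (162, 75), (163, 165), (164, 169), (165, 170), (166, 143), (167, 105), (168, 38), (169, 35)]
348 162.6 [-5.2 31.  35. ]
366 162.6 [ -4.5 -22.1  35. ]
348 159 [-0.4 32.8 57. ]
355 166.8 [-18.7  10.8  39. ]
```

>>> drive_tool:
  steps:
    - [-1, [0, 0.01, 0], [0, 0, 0]]
    - [-1, [0, 0.02, 0], [0, 0, 0]]
    - [-1, [0.001, 0.03, 0], [0, 0, 0]]
    - [-1, [0.001, 0.04, 0], [0, 0, 0]]
    - [-1, [0.001, 0.05, 0], [0, 0, 0]]
    - [-1, [0.001, 0.05, 0], [0, 0, 0]]
    - [-1, [0.001, 0.05, 0], [0, 0, 0]]
    - [-1, [0.001, 0.05, 0], [0, 0, 0]]
    - [-1, [0.001, 0.05, 0], [0, 0, 0]]
    - [-1, [0.001, 0.05, 0], [0, 0, 0]]

```text
time_s: 12.55
eef_pos: [0.4927, -0.1534, 0.2752]
tcp_rot: [[-0.0, -1.0, 0.021], [-0.0, 0.021, 1.0], [-1.0, 0.0, -0.0]]
force: [-0.4, 0.8, -3.9]
grip_width: 0.201
```

```bash
python3 z.py scene 12 300 430 170 280 6; python3 -c "
from h import *
s=state();print(s['eef_pos'],s['tcp_rot'],s['force'])"
```

```text
[ 0.49279292 -0.15297379  0.27522801] [[ 1.24843895e-04 -9.99791428e-01  2.04226680e-02]
 [ 1.78268795e-04  2.04226901e-02  9.99791419e-01]
 [-9.99999976e-01 -1.21177130e-04  1.80781262e-04]] [-0.11615395  0.08580262 -4.68877857]
```

View pics/zscene_12.png

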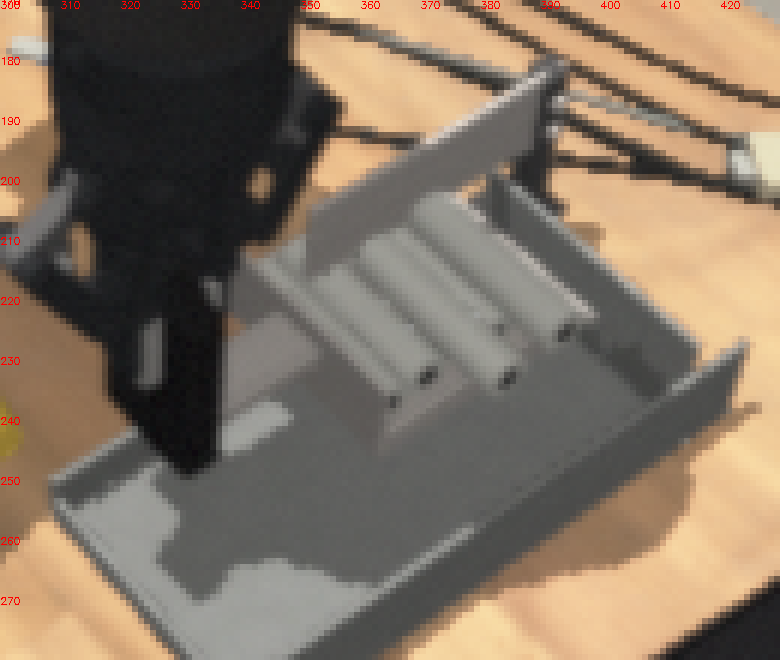

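>>> drive_tool:
  steps:
    - [-1, [0.001, 0.05, 0], [0, 0, 0]]
    - [-1, [0.001, 0.05, 0], [0, 0, 0]]
    - [-1, [0.001, 0.05, 0], [0, 0, 0]]
    - [-1, [0.001, 0.05, 0], [0, 0, 0]]
    - [-1, [0.001, 0.05, 0], [0, 0, 0]]
    - [-1, [0.001, 0.05, 0], [0, 0, 0]]
    - [-1, [0.001, 0.05, 0], [0, 0, 0]]
    - [-1, [0.001, 0.05, 0], [0, 0, 0]]
    - [-1, [0.001, 0.05, 0], [0, 0, 0]]
    - [-1, [0.001, 0.05, 0], [0, 0, 0]]

```text
time_s: 13.6
eef_pos: [0.4938, -0.1034, 0.2753]
tcp_rot: [[0.0, -1.0, 0.021], [0.0, 0.021, 1.0], [-1.0, -0.0, 0.0]]
force: [0.2, 1.4, -3.7]
grip_width: 0.199
```

```bash
python3 z.py scene 13 300 430 170 280 6; python3 -c "
from h import *
s=state();print(s['eef_pos'],s['tcp_rot'],s['force'])"
```

```text
[ 0.49385209 -0.10299877  0.27526606] [[ 3.12908693e-04 -9.99791260e-01  2.04288522e-02]
 [ 1.76969117e-04  2.04289082e-02  9.99791292e-01]
 [-9.99999935e-01 -3.09228110e-04  1.83324560e-04]] [-0.04628619 -0.28971682 -4.51345574]
```

View pics/zscene_13.png

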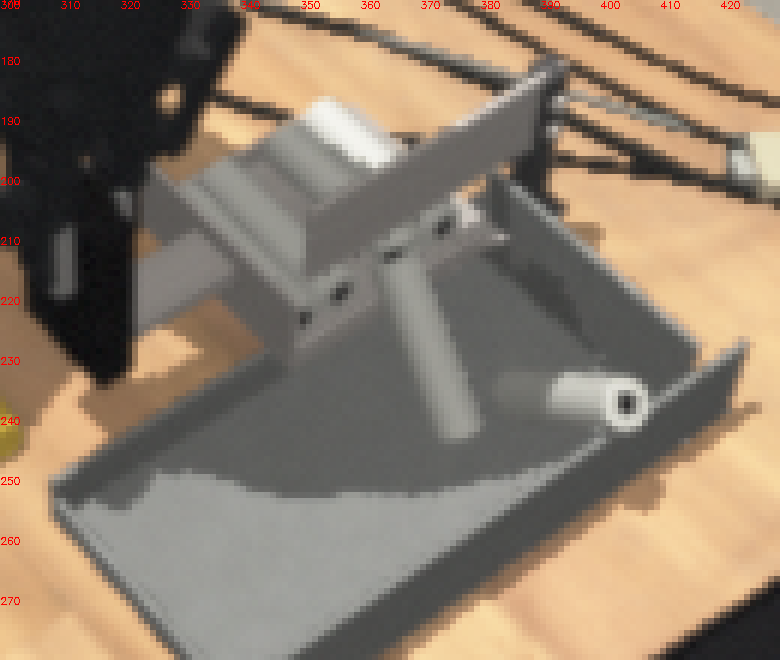

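>>> drive_tool:
  steps:
    - [-1, [0.001, 0.05, 0], [0, 0, 0]]
    - [-1, [0.001, 0.05, 0], [0, 0, 0]]
    - [-1, [0.001, 0.05, 0], [0, 0, 0]]
    - [-1, [0.001, 0.05, 0], [0, 0, 0]]
    - [-1, [0.001, 0.05, 0], [0, 0, 0]]
    - [-1, [0.001, 0.05, 0], [0, 0, 0]]
    - [-1, [0.001, 0.05, 0], [0, 0, 0]]
    - [-1, [0.001, 0.05, 0], [0, 0, 0]]
    - [-1, [0.001, 0.04, 0], [0, 0, 0]]
    - [-1, [0, 0.02, 0], [0, 0, 0]]
    - [-1, [0, 0.01, 0], [0, 0, 0]]

```text
time_s: 14.75
eef_pos: [0.4947, -0.0566, 0.2752]
tcp_rot: [[-0.0, -1.0, 0.02], [-0.0, 0.02, 1.0], [-1.0, 0.0, -0.0]]
force: [0.8, -0.4, -3.0]
grip_width: 0.194
```

```bash
python3 z.py scene 14 280 430 160 280 5; python3 z.py top 14 300 450 130 240 5; python3 -c "
from h import *
s=state();print(s['eef_pos'],s['tcp_rot'],s['force'])"
```

```text
[ 0.49468636 -0.0567743   0.27519493] [[-2.09883128e-05 -9.99789483e-01  2.05180160e-02]
 [-6.94604602e-06  2.05180162e-02  9.99789483e-01]
 [-1.00000000e+00  2.08413753e-05 -7.37522230e-06]] [-0.79594926  0.50744501 -3.13716842]
```

View pics/zscene_14.png

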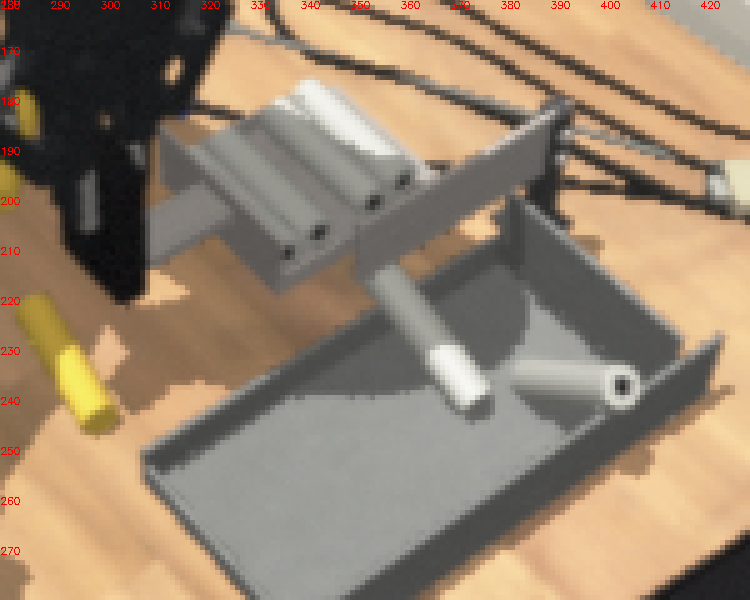

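View pics/ztop_14.png

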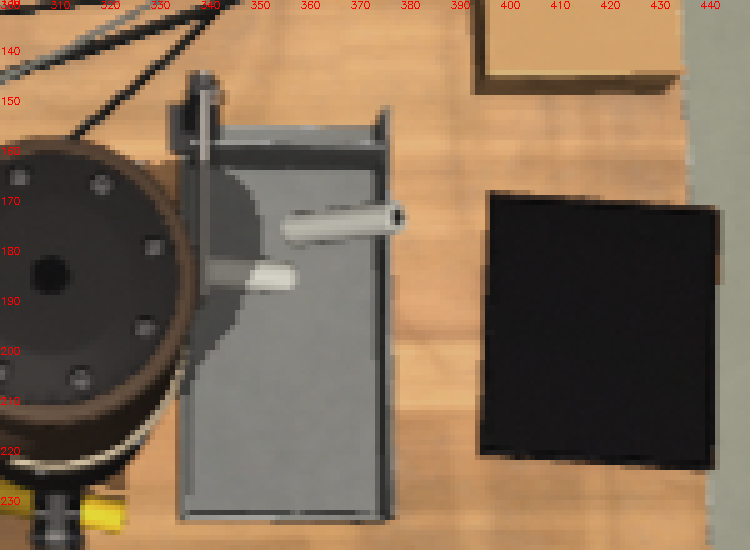

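```bash
python3 - <<'E'
from h import *
np.set_printoptions(suppress=True,precision=1,linewidth=200)
th=-0.018;E=np.array([.6717,-.1967,.003]);Rt=np.array([[np.cos(th),-np.sin(th),0],[np.sin(th),np.cos(th),0],[0,0,1]])
ci=camera_info("top");C=cloud(ci,np.load("top_14.npz")["d"])
T=lambda u,v:(Rt.T@(C[v,u]-E)*1000)
print("rodB top"); 
for u in range(353,379,2):
    v=int(round(175.5-(u-355)*2.5/20)); print(u,v,T(u,v))
print("rodA top")
for u in range(338,360,2): print(u,185,T(u,185))
ci=camera_info("scene");C=cloud(ci,np.load("scene_14.npz")["d"])
print("rodB scene")
for u in range(380,406,3): print(u,235,T(u,235))
print("rodA scene")
for i in range(0,11): u=int(355+1.9*i);v=int(214+2.4*i); print(u,v,T(u,v))
E
```

```text
rodB top
353 176 [-37.4  13.2   1.2]
355 176 [-36.9   6.9  -0.9]
357 175 [-37.1   2.4  13.5]
359 175 [-39.7  -2.3  24.7]
361 175 [-40.7  -7.7  29. ]
363 174 [-38.3 -13.3  32.1]
365 174 [-39.8 -18.4  38.3]
367 174 [-40.5 -23.8  41.7]
369 174 [-41.9 -28.8  47.6]
371 174 [-43.  -33.9  52.4]
373 173 [-41.9 -38.6  60.3]
375 173 [-42.3 -44.   62.2]
377 173 [-43.1 -49.2  65.9]
rodA top
338 185 [-177.7   89.5  530.1]
340 185 [-86.7  58.8 101.3]
342 185 [-72.8  48.7  35.6]
344 185 [-72.8  42.9  36. ]
346 185 [-72.2  36.9  33.4]
348 185 [-70.9  30.6  28. ]
350 185 [-70.9  24.7  28.2]
352 185 [-69.6  18.3  22.4]
354 185 [-69.7  12.5  23. ]
356 185 [-69.1   6.3  20.5]
358 185 [-68.5   0.1  18.1]
rodB scene
380 235 [-42.5   9.    2.1]
383 235 [-45.   -1.8  15.1]
386 235 [-45.3 -10.5  24.4]
389 235 [-46.3 -19.6  34.4]
392 235 [-47.2 -28.3  44.2]
395 235 [-46.7 -35.8  51.5]
398 235 [-44.9 -42.3  56.8]
401 235 [-43.8 -49.1  63. ]
404 235 [-39.5 -53.6  64.2]
rodA scene
355 214 [-85.4  55.5  64.8]
356 216 [-72.2  64.9  39.8]
358 218 [-73.1  56.8  40.8]
360 221 [-72.   50.4  35.3]
362 223 [-72.5  42.8  35.7]
364 226 [-72.8  35.1  32.6]
366 228 [-71.   29.8  29.1]
368 230 [-69.9  23.9  26.8]
370 233 [-70.6  15.9  24.3]
372 235 [-68.9  10.5  21.2]
374 238 [-70.9   1.5  20.8]
```

Both struck-off rods landed in the tray but they are leaning. Rod A, at top (349,185), has its end on the low left wall. Rod B, at top (366,174), has its end on the right wall. All four kit rods are level in the scoop. I'll nudge A inward with the scoop's cheek, passing above the wall, and keep the gripper well away.

>>> drive_tool:
  steps:
    - [-1, [0, 0, -0.03], [0, 0, 0]]
    - [-1, [0, 0, -0.04], [0, 0, 0]]
    - [-1, [0, 0, -0.02], [0, 0, 0]]
    - [-1, [0, -0.01, 0], [0, 0, 0]]
    - [-1, [0, -0.03, 0], [0, 0, 0]]
    - [-1, [0, -0.04, 0], [0, 0, 0]]
    - [-1, [0, -0.04, 0], [0, 0, 0]]
    - [-1, [0, -0.04, 0], [0, 0, 0]]
    - [-1, [-0.001, -0.03, 0], [0, 0, 0]]
    - [-1, [-0.001, -0.03, 0], [0, 0, 0]]
    - [-1, [-0.001, -0.03, 0], [0, 0, 0]]

```text
time_s: 15.95
eef_pos: [0.4944, -0.0821, 0.2662]
tcp_rot: [[0.0, -1.0, 0.021], [0.0, 0.021, 1.0], [-1.0, -0.0, 0.0]]
force: [-0.2, -0.3, -4.0]
grip_width: 0.199
```

```bash
python3 z.py scene 15 280 430 160 280 5; python3 z.py top 15 320 390 140 240 6; python3 -c "
from h import *
s=state();print(s['eef_pos'],s['tcp_rot'],s['force'])"
```

```text
[ 0.49430406 -0.0822028   0.26617723] [[-1.43927019e-04 -9.99779268e-01  2.10094045e-02]
 [-6.20097906e-05  2.10094136e-02  9.99779276e-01]
 [-9.99999988e-01  1.42592462e-04 -6.50199253e-05]] [-0.94021471  0.14998546 -3.23917088]
```

View pics/zscene_15.png

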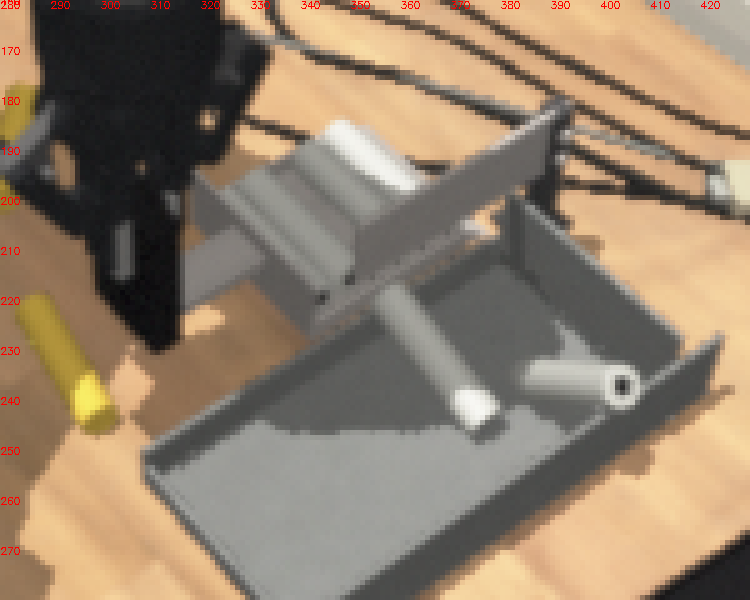

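View pics/ztop_15.png

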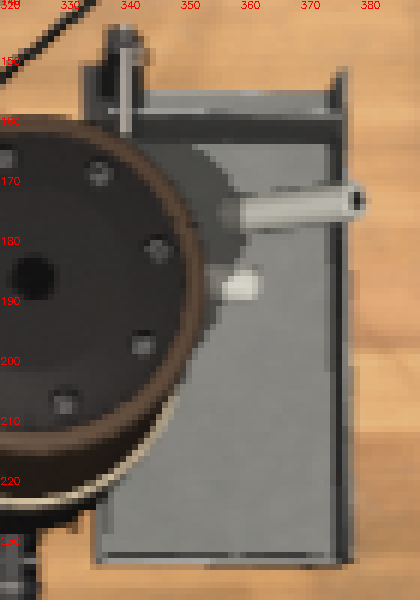

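>>> drive_tool:
  steps:
    - [-1, [0, -0.02, 0], [0, 0, 0]]
    - [-1, [0, -0.02, 0], [0, 0, 0]]
    - [-1, [0, -0.02, 0], [0, 0, 0]]
    - [-1, [0, -0.02, 0], [0, 0, 0]]
    - [-1, [0, 0, 0], [0, 0, 0]]

```text
time_s: 16.55
eef_pos: [0.4944, -0.0901, 0.2662]
tcp_rot: [[-0.0, -1.0, 0.021], [-0.0, 0.021, 1.0], [-1.0, 0.0, -0.0]]
force: [0.1, -0.3, -3.5]
grip_width: 0.201
```

```bash
python3 z.py scene 16 280 430 160 280 5;  python3 -c "
from h import *
s=state();print(s['eef_pos'],s['force'])"
```

```text
[ 0.49434268 -0.0899758   0.26616733] [-0.11551691 -0.73805415 -3.94249118]
```

View pics/zscene_16.png

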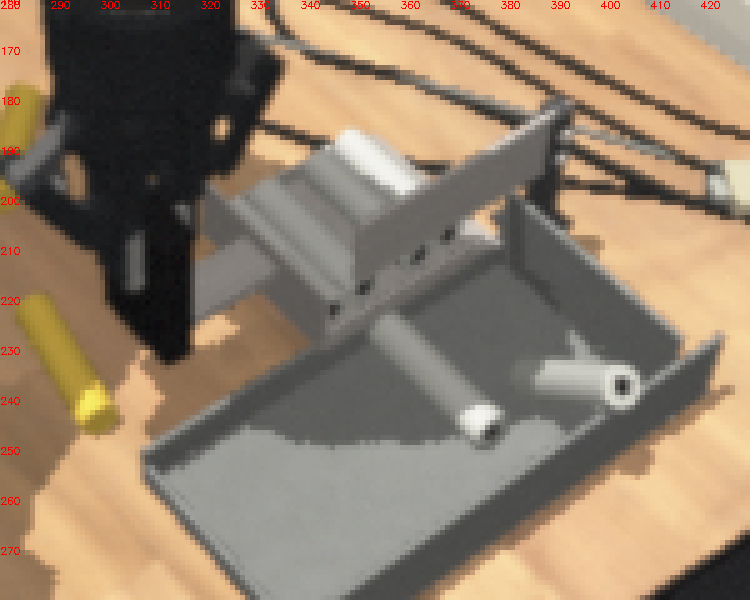

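>>> drive_tool:
  steps:
    - [-1, [0, 0.03, 0], [0, 0, 0]]
    - [-1, [0, 0.08, 0], [0, 0, 0]]
    - [-1, [0, 0.12, 0], [0, 0, 0]]
    - [-1, [0, 0.12, 0], [0, 0, 0]]
    - [-1, [0, 0.06, 0.02], [0, 0, 0]]
    - [-1, [0, 0.02, 0.08], [0, 0, 0]]
    - [-1, [0, 0, 0.15], [0, 0, 0]]
    - [-1, [0, 0, 0.22], [0, 0, 0]]
    - [-1, [0, 0, 0.25], [0, 0, 0]]
    - [-1, [0, 0, 0.22], [0, 0, 0]]
    - [-1, [0, 0, 0.15], [0, 0, 0]]
    - [-1, [0, 0, 0.07], [0, 0, 0]]

```text
time_s: 17.8
eef_pos: [0.4945, -0.0468, 0.3844]
tcp_rot: [[0.003, -1.0, 0.02], [0.001, 0.02, 1.0], [-1.0, -0.003, 0.001]]
force: [0.5, 0.0, -4.4]
grip_width: 0.204
```

```bash
python3 z.py scene 17 260 430 120 270 4;  python3 -c "
from h import *
s=state();print(s['eef_pos'],s['force'])"
```

```text
[ 0.49460901 -0.04682066  0.38462248] [ 0.72077092  0.08329292 -2.92003676]
```

View pics/zscene_17.png

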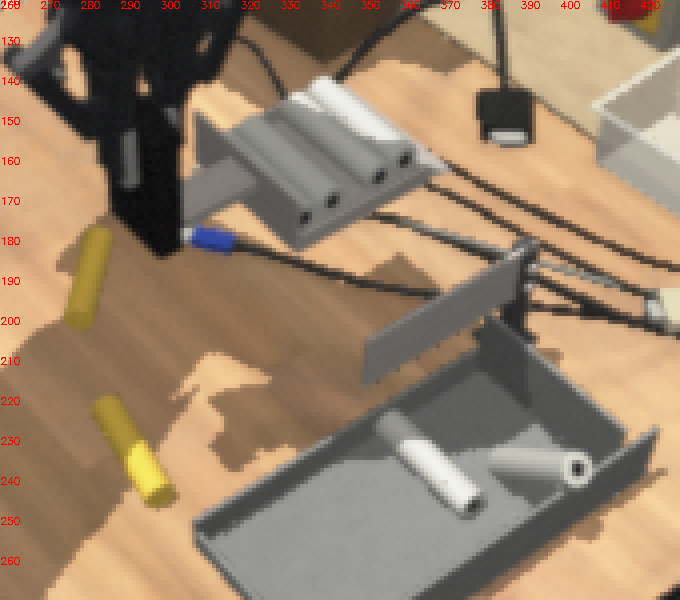

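>>> drive_tool:
  steps:
    - [-1, [0, -0.05, 0], [0, 0, 0]]
    - [-1, [-0.01, -0.12, 0], [0, 0, 0]]
    - [-1, [-0.01, -0.2, 0], [0, 0, 0]]
    - [-1, [-0.01, -0.27, 0], [0, 0, 0]]
    - [-1, [-0.02, -0.32, 0], [0, 0, 0]]
    - [-1, [-0.02, -0.34, 0], [0, 0, 0]]
    - [-1, [-0.02, -0.34, 0], [0, 0, 0]]
    - [-1, [-0.01, -0.32, 0], [0, 0, 0]]
    - [-1, [-0.01, -0.3, 0], [0, 0, 0]]
    - [-1, [-0.01, -0.25, 0], [0, 0, 0]]
    - [-1, [0, -0.15, 0], [0, 0, 0]]
    - [-1, [0, -0.09, 0], [0, 0, 0]]

```text
time_s: 19.05
eef_pos: [0.4818, -0.3234, 0.381]
tcp_rot: [[-0.002, -1.0, 0.022], [0.001, 0.022, 1.0], [-1.0, 0.002, 0.001]]
force: [0.0, -0.1, -3.5]
grip_width: 0.199
```

>>> drive_tool:
  steps:
    - [-1, [0, 0, 0], [0, 0, 0]]
    - [-1, [0, 0, -0.05], [0, 0, 0]]
    - [-1, [0, 0, -0.12], [0, 0, 0]]
    - [-1, [0, 0, -0.2], [0, 0, 0]]
    - [-1, [0, 0, -0.22], [0, 0, 0]]
    - [-1, [0, 0, -0.18], [0, 0, 0]]
    - [-1, [0, 0, -0.1], [0, 0, 0]]
    - [-1, [0, 0, -0.03], [0, 0, 0]]
    - [-1, [0, 0, 0], [0, 0, 0]]

```text
time_s: 19.95
eef_pos: [0.4826, -0.3215, 0.2921]
tcp_rot: [[-0.0, -1.0, 0.02], [-0.0, 0.02, 1.0], [-1.0, 0.0, -0.0]]
force: [0.4, 0.3, -3.0]
grip_width: 0.198
```

```bash
python3 z.py scene 18 300 450 170 310 5; python3 z.py top 18 330 450 140 240 6;  python3 -c "
from h import *
s=state();print(s['eef_pos'],s['force'])"
```

```text
[ 0.48281297 -0.32181302  0.29304337] [ 0.59095252 -0.75758608 -3.41646092]
```

View pics/zscene_18.png

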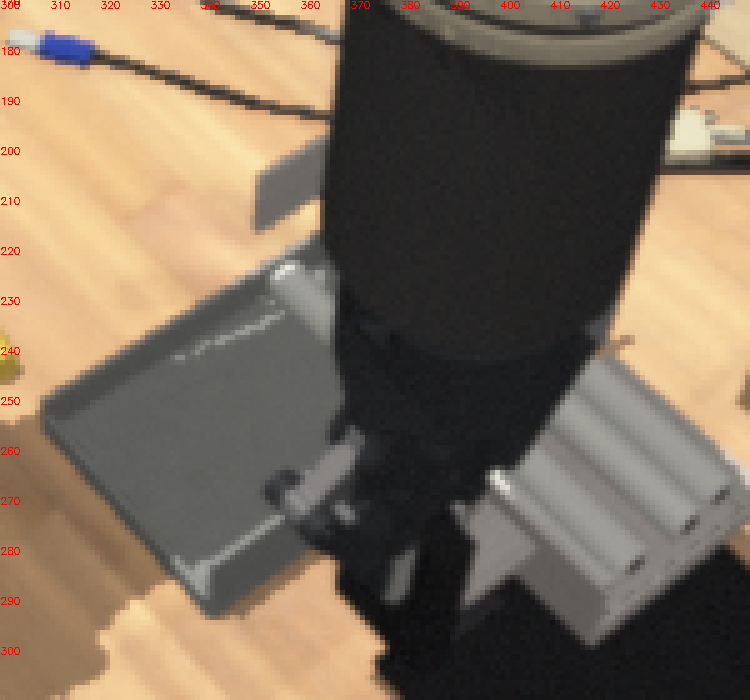

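View pics/ztop_18.png

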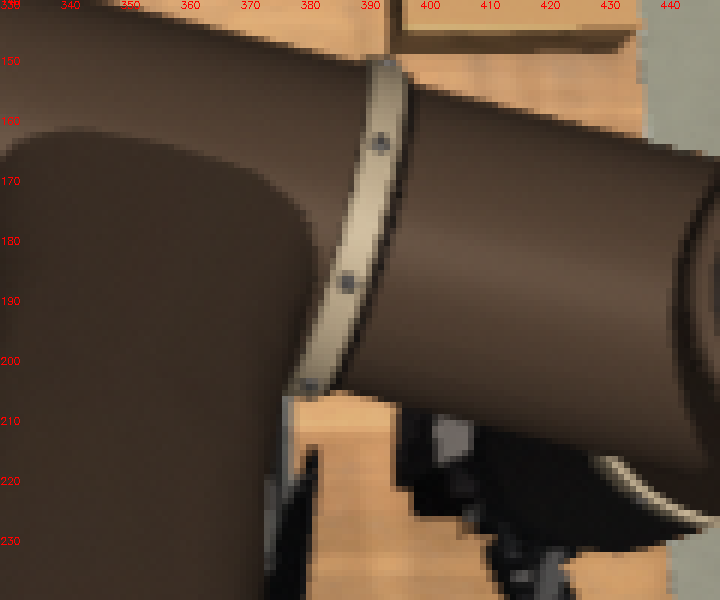

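>>> drive_tool:
  steps:
    - [-1, [0, 0, -0.03], [0, 0, 0]]
    - [-1, [0, 0.01, -0.02], [0, 0, 0]]
    - [-1, [0, 0.03, 0], [0, 0, 0]]
    - [-1, [0, 0.04, 0], [0, 0, 0]]
    - [-1, [0.001, 0.03, 0], [0, 0, 0]]
    - [-1, [0.001, 0.03, 0], [0, 0, 0]]
    - [-1, [0.001, 0.03, 0], [0, 0, 0]]
    - [-1, [0.001, 0.03, 0], [0, 0, 0]]

```text
time_s: 20.85
eef_pos: [0.4828, -0.3016, 0.2873]
tcp_rot: [[0.0, -1.0, 0.02], [-0.0, 0.02, 1.0], [-1.0, -0.0, -0.0]]
force: [-0.2, 0.7, -3.8]
grip_width: 0.2
```

>>> drive_tool:
  steps:
    - [-1, [0, 0.03, 0], [0, 0, 0]]
    - [-1, [0, 0.03, 0], [0, 0, 0]]
    - [-1, [0, 0.03, 0], [0, 0, 0]]
    - [-1, [0, 0.03, 0], [0, 0, 0]]
    - [-1, [0, 0, 0], [0, 0, 0]]

```text
time_s: 21.35
eef_pos: [0.4828, -0.2895, 0.2872]
tcp_rot: [[-0.0, -1.0, 0.02], [0.0, 0.02, 1.0], [-1.0, 0.0, 0.0]]
force: [-0.2, -0.0, -3.1]
grip_width: 0.197
```

```bash
python3 z.py scene 19 300 450 170 310 5;  python3 -c "
from h import *
s=state();print(s['eef_pos'],s['force'])"
```

```text
[ 0.48278779 -0.28967488  0.28722587] [-0.00744251  0.71516615 -3.45705014]
```

View pics/zscene_19.png

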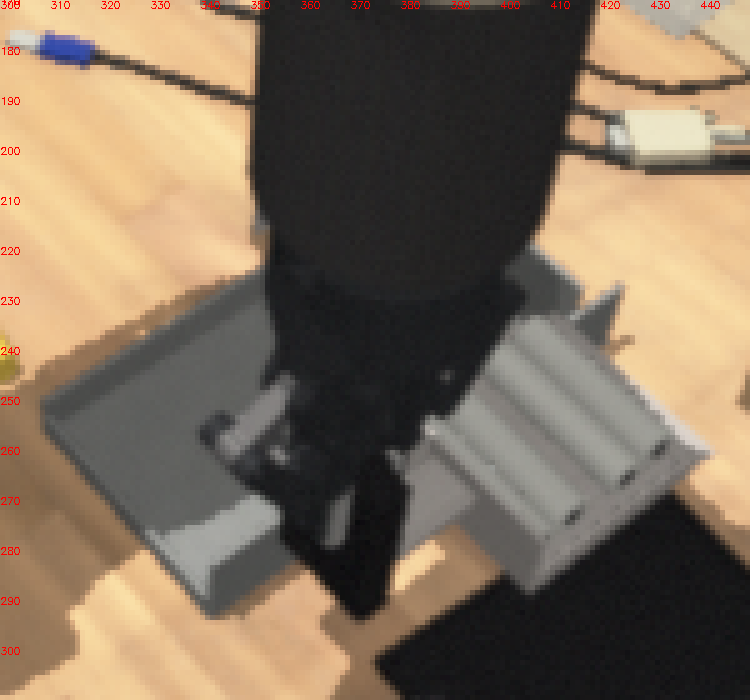

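>>> drive_tool:
  steps:
    - [-1, [0, -0.03, 0.02], [0, 0, 0]]
    - [-1, [0, -0.07, 0.03], [0, 0, 0]]
    - [-1, [-0.02, -0.1, 0.03], [0, 0, -0.002]]
    - [-1, [-0.03, -0.12, 0.02], [0, 0, -0.003]]
    - [-1, [-0.05, -0.13, 0], [0, 0, -0.003]]
    - [-1, [-0.06, -0.13, 0], [0, 0, -0.003]]
    - [-1, [-0.06, -0.11, 0], [0, 0, -0.003]]
    - [-1, [-0.05, -0.08, 0], [0, 0, -0.002]]
    - [-1, [-0.03, -0.04, 0], [0, 0, -0.002]]
    - [-1, [-0.01, 0, 0], [0, 0, 0]]
    - [-1, [0, 0, 0], [0, 0, 0]]

```text
time_s: 22.5
eef_pos: [0.4516, -0.3707, 0.2972]
tcp_rot: [[-0.0, -0.997, 0.077], [0.0, 0.077, 0.997], [-1.0, 0.0, 0.0]]
force: [-0.8, 0.4, -3.1]
grip_width: 0.202
```

```bash
python3 z.py scene 20 330 490 180 340 5; python3 z.py top 20 330 450 140 240 6;  python3 -c "
from h import *
s=state();print(s['eef_pos'],s['tcp_rot'],s['force'])"
```

```text
[ 0.45195223 -0.37053864  0.2972787 ] [[ 1.77637113e-04 -9.97060541e-01  7.66175256e-02]
 [-2.49581967e-05  7.66175224e-02  9.97060557e-01]
 [-9.99999984e-01 -1.79027194e-04 -1.12747176e-05]] [ 0.29422099  0.14507553 -3.01929279]
```

View pics/zscene_20.png

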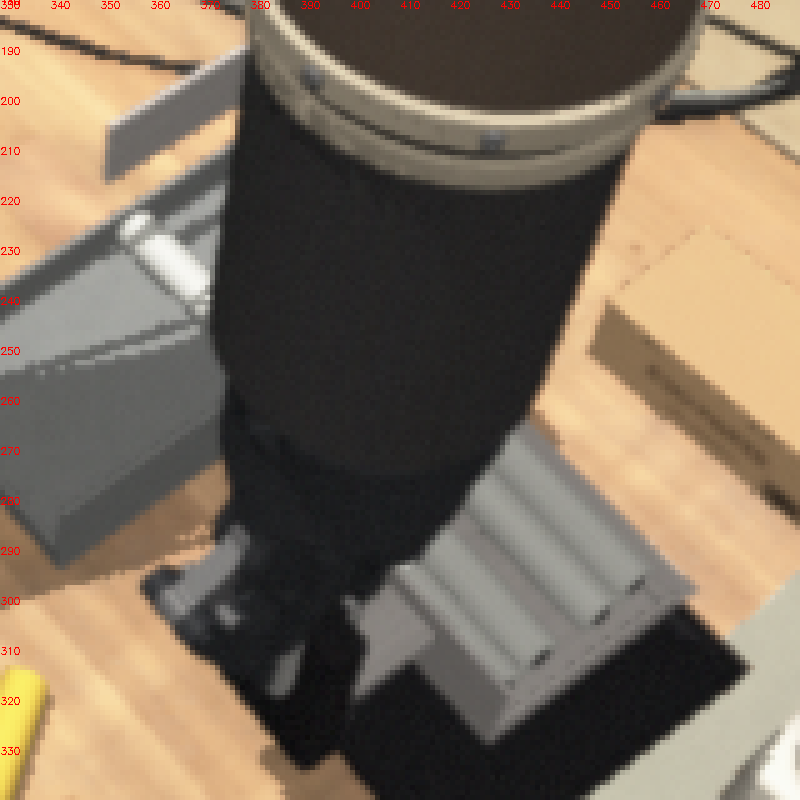

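View pics/ztop_20.png

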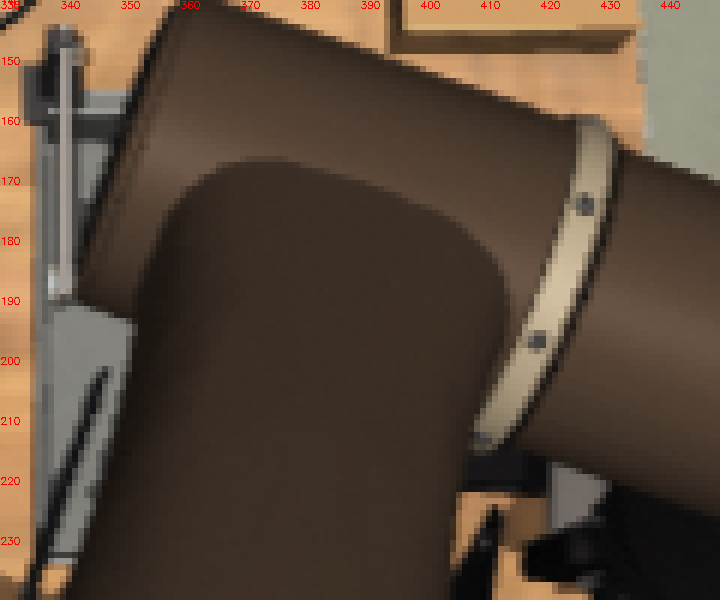

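```bash
python3 - <<'E'
from h import *
np.set_printoptions(suppress=True,precision=1)
ci=camera_info("scene")
th=-0.076;K=np.array([.5712,-.380,.004]);Rk=np.array([[np.cos(th),-np.sin(th),0],[np.sin(th),np.cos(th),0],[0,0,1]])
for l,u,v,z in(("scoop front R",469,297.5,.060),("scoop back R bottom",427.3,328.5,.060),("kit far right rim",480,313,.009),("kit left corner init",375.5,302,.009)):
    w=ray(ci,u,v,z); print(l,w*1000,Rk.T@(w-K)*1000)
# kit corners from initial scene image
p=np.load("scene_0.npz")["p"]; g=(p.max(2)<45).astype(np.uint8); g[:255]=0;g[:,:365]=0;g[:,485:]=0;g[360:]=0
g=cv2.morphologyEx(g,cv2.MORPH_OPEN,np.ones((5,5)));c=max(cv2.findContours(g,0,1)[0],key=cv2.contourArea)
q=cv2.approxPolyDP(cv2.convexHull(c),5,True)[:,0]
for a in q: w=ray(ci,*a,.009);print(a,w*1000,Rk.T@(w-K)*1000)
E
```

```text
scoop front R [ 624.1 -429.8   60. ] [ 56.6 -45.6  56. ]
scoop back R bottom [ 513.2 -422.3   60. ] [-54.6 -46.5  56. ]
kit far right rim [ 647.4 -456.1    9. ] [ 81.7 -70.1   5. ]
kit left corner init [ 499.  -308.3    9. ] [-77.4  66.    5. ]
[432 268] [ 653.1 -325.2    9. ] [77.5 60.9  5. ]
[476 315] [ 637.5 -453.8    9. ] [ 71.7 -68.5   5. ]
[419 355] [ 487.5 -437.8    9. ] [-79. -64.   5.]
[378 300] [ 506.2 -308.2    9. ] [-70.3  66.7   5. ]
```

>>> drive_tool:
  steps:
    - [-1, [0, 0, -0.04], [0, 0, 0]]
    - [-1, [0, 0, -0.09], [0, 0, 0]]
    - [-1, [0, 0, -0.12], [0, 0, 0]]
    - [-1, [0, 0, -0.12], [0, 0, 0]]
    - [-1, [0, 0, -0.09], [0, 0, 0]]
    - [-1, [0, 0, -0.05], [0, 0, 0]]
    - [-1, [0, 0, -0.02], [0, 0, 0]]
    - [-1, [0, 0, -0.01], [0, 0, 0]]
    - [-1, [0, 0, -0.01], [0, 0, 0]]
    - [-1, [0, 0, 0], [0, 0, 0]]

```text
time_s: 23.6
eef_pos: [0.4519, -0.3709, 0.2425]
tcp_rot: [[0.001, -0.997, 0.077], [-0.0, 0.077, 0.997], [-1.0, -0.001, -0.0]]
force: [-0.6, 0.7, -3.1]
grip_width: 0.197
```

>>> drive_tool:
  steps:
    - [-1, [0, 0, -0.008], [0, 0, 0]]
    - [-1, [0, 0, -0.005], [0, 0, 0]]
    - [-1, [0, 0, 0], [0, 0, 0]]

```text
time_s: 23.9
eef_pos: [0.4518, -0.3709, 0.2411]
tcp_rot: [[0.0, -0.997, 0.077], [-0.0, 0.077, 0.997], [-1.0, -0.0, -0.0]]
force: [-0.4, 0.6, -2.2]
grip_width: 0.199
```

>>> drive_tool:
  steps:
    - [-1, [0, 0, -0.004], [0, 0, 0]]
    - [-1, [0, 0, -0.003], [0, 0, 0]]
    - [-1, [0, 0, 0], [0, 0, 0]]

```text
time_s: 24.2
eef_pos: [0.4517, -0.3709, 0.2409]
tcp_rot: [[0.0, -0.997, 0.077], [-0.0, 0.077, 0.997], [-1.0, -0.0, -0.0]]
force: [-3.1, 1.1, 5.0]
grip_width: 0.201
```

>>> drive_tool:
  steps:
    - [-0.5, [0, 0, 0], [0, 0, 0]]
    - [-0.4, [0, 0, 0], [0, 0, 0]]
    - [-0.2, [0, 0, 0], [0, 0, 0]]
    - [0, [0, 0, 0], [0, 0, 0]]
    - [0.2, [0, 0, 0], [0, 0, 0]]
    - [0.2, [0, 0, 0], [0, 0, 0]]
    - [0.2, [0, 0, 0], [0, 0, 0]]
  squeeze: 20

```text
time_s: 24.9
eef_pos: [0.4518, -0.3709, 0.2402]
tcp_rot: [[0.0, -0.997, 0.077], [-0.0, 0.077, 0.997], [-1.0, -0.0, -0.0]]
force: [-1.2, 0.3, 0.1]
grip_width: 0.603
```

```bash
python3 z.py scene 21 330 490 180 340 5;  python3 -c "
from h import *
s=state();print(s['eef_pos'],s['force'])"
```

```text
[ 0.45179695 -0.3708487   0.2401853 ] [ 0.6011963  -0.4355589  -0.47422756]
```

View pics/zscene_21.png

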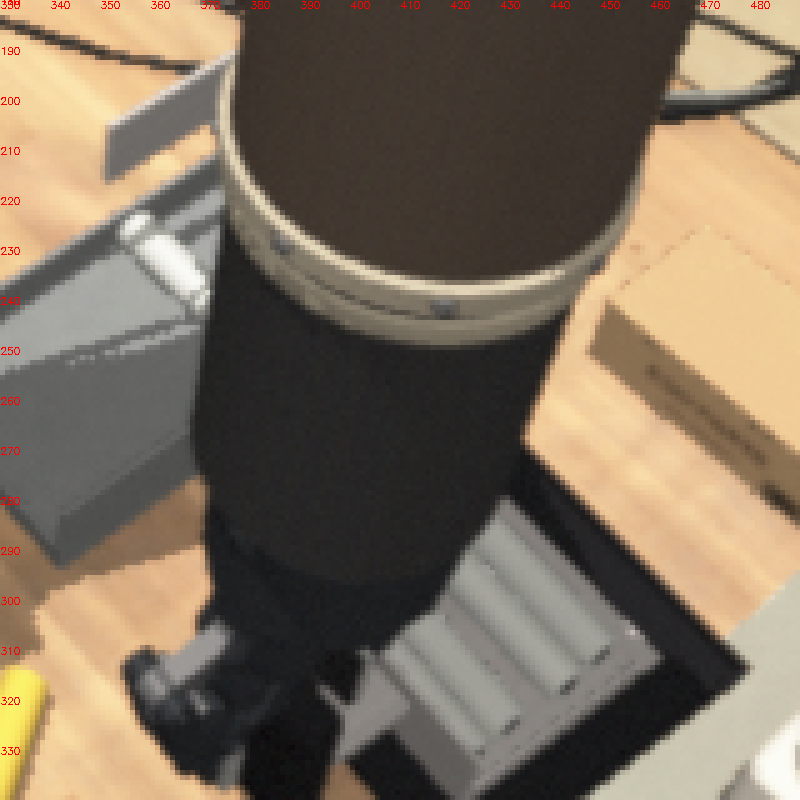

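Released, with the scoop in the kit tray. Raising straight up, then moving aside to look.

>>> drive_tool:
  steps:
    - [0.2, [0, 0, 0.08], [0, 0, 0]]
    - [0.2, [0, 0, 0.2], [0, 0, 0]]
    - [0.2, [0, 0, 0.3], [0, 0, 0]]
    - [0.2, [0, 0, 0.3], [0, 0, 0]]
    - [0.2, [0, 0, 0.3], [0, 0, 0]]
    - [0.2, [0, 0, 0.2], [0, 0, 0]]
    - [0.2, [0, 0, 0.1], [0, 0, 0]]

```text
time_s: 25.65
eef_pos: [0.4519, -0.371, 0.3912]
tcp_rot: [[0.003, -0.997, 0.077], [-0.002, 0.077, 0.997], [-1.0, -0.004, -0.001]]
force: [1.2, 0.3, -0.3]
grip_width: 0.602
```

>>> drive_tool:
  steps:
    - [0.2, [0, 0.2, 0], [0, 0, 0]]
    - [0.2, [0, 0.4, 0], [0, 0, 0]]
    - [0.2, [0, 0.45, 0], [0, 0, 0]]
    - [0.2, [0, 0.45, 0], [0, 0, 0]]
    - [0.2, [0, 0.45, 0], [0, 0, 0]]
    - [0.2, [0, 0.45, 0], [0, 0, 0]]
    - [0.2, [0, 0.45, 0], [0, 0, 0]]
    - [0.2, [0, 0.45, 0], [0, 0, 0]]
    - [0.2, [0, 0.45, 0], [0, 0, 0]]
    - [0.2, [0, 0.45, 0], [0, 0, 0]]
    - [0.2, [0, 0.45, 0], [0, 0, 0]]
    - [0.2, [0, 0.2, 0], [0, 0, 0]]

```text
time_s: 26.85
eef_pos: [0.4514, 0.117, 0.3881]
tcp_rot: [[-0.0, -0.997, 0.075], [0.0, 0.075, 0.997], [-1.0, 0.0, 0.0]]
force: [-0.9, -0.3, 0.8]
grip_width: 0.6
```

```bash
python3 z.py scene 22 300 480 180 340 4; python3 z.py top 22 325 450 140 250 6; python3 -c "
from h import *
s=state();print(s['eef_pos'],s['force'])"
```

```text
[0.45161229 0.11648387 0.38780638] [ 0.37403524 -0.08862012 -0.39041969]
```

View pics/zscene_22.png

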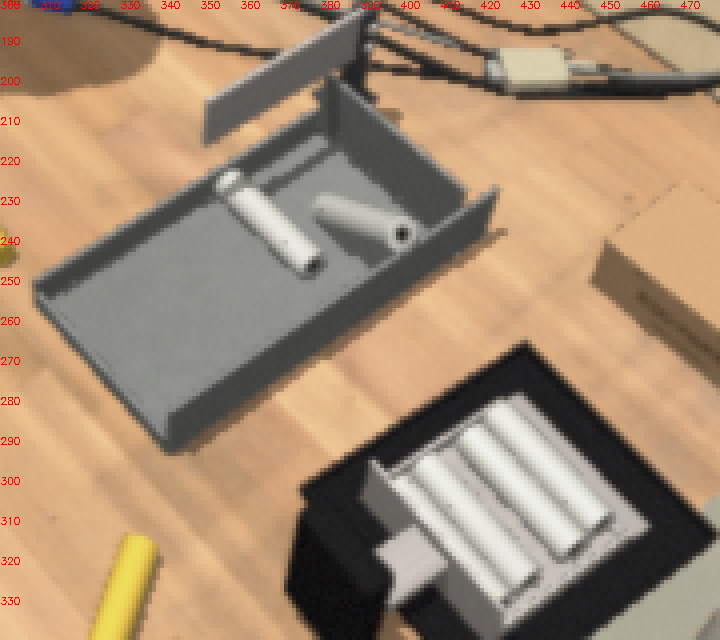

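View pics/ztop_22.png

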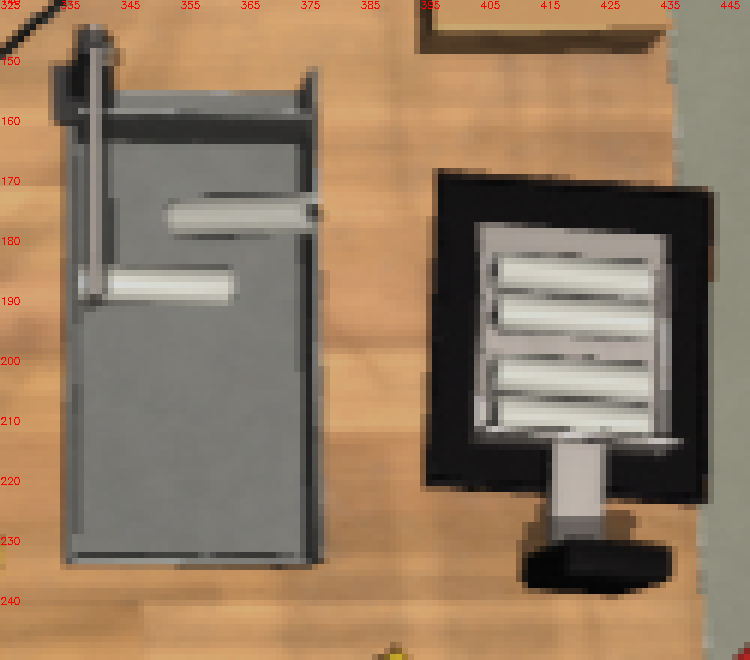

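View pics/top_22.png

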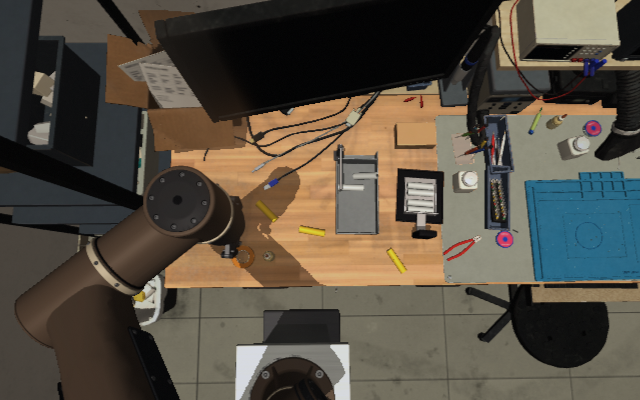

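```bash
python3 - <<'E'
from h import *
np.set_printoptions(suppress=True,precision=1,linewidth=200)
th=-0.018;E=np.array([.6717,-.1967,.003]);Rt=np.array([[np.cos(th),-np.sin(th),0],[np.sin(th),np.cos(th),0],[0,0,1]])
ci=camera_info("top");C=cloud(ci,np.load("top_22.npz")["d"])
T=lambda u,v:(Rt.T@(C[v-1:v+1,u-1:u+2].mean((0,1))-E)*1000)
print("B");[print(u,T(u,176)) for u in range(352,378,3)]
print("A");[print(u,T(u,188)) for u in range(343,364,3)]
ci=camera_info("scene");C=cloud(ci,np.load("scene_22.npz")["d"])
print("A scene",[T(357+int(2.0*i),224+int(1.9*i)) for i in range(0,12,2)])
E
```

```text
B
352 [-36.7  16.5   4.7]
355 [-40.8   9.3  22.3]
358 [-42.2   1.1  28.8]
361 [-43.5  -7.1  34.5]
364 [-44.4 -15.3  38.8]
367 [-45.7 -23.3  44.6]
370 [-46.7 -31.4  49.2]
373 [-48.5 -38.9  57.2]
376 [-47.4 -48.2  52.9]
A
343 [-115.7   58.3  210. ]
346 [-76.5  35.7  18.3]
349 [-76.5  26.9  18.8]
352 [-76.6  18.1  19.8]
355 [-76.1   9.1  17.9]
358 [-76.1   0.2  18.3]
361 [-75.9  -8.7  17.8]
A scene [array([-73.8,  57.5,  20.6]), array([-72.1,  45.1,  20.4]), array([-72.7,  30.4,  20.6]), array([-72.8,  16.3,  20.1]), array([-73.2,   2.2,  20. ]), array([-73.6, -11.7,  20. ])]
```

```bash
python3 -c "
from station import job_done,state
print(job_done(), state()['time_s'])"
```

```text
the job is handed in; nothing more can be done
the job is handed in; nothing more can be done
```

The scoop is flat in the kit tray with four rods in one level layer. The other two are back in the stock tray, though one of them leans on a wall. I handed the job in just after 27 s.

**What I did:** I pushed the scoop flat under all six rods and drew it back clear of the end plate. I then lifted it and drew it about 137 mm left under the blade, which took off the two top rods. Both landed leaning on the tray walls, so I nudged them inward with the scoop's side cheeks. Then I set the scoop down in the kit tray, let go and moved the arm away.

**Last checks:**
- **Kit tray:** the scoop sits inside the rim with its handle hanging out over it, the four rods level.
- **First struck-off rod:** it lies flat on the stock tray floor, fully inside.
- **Second struck-off rod:** it is in the stock tray but not flat. It leans at about 35° on the right wall, with its middle well inside. I could not tell from the depth readings whether its upper end overhangs the wall slightly. My view was blocked during that nudge, and I left it rather than pick up the loaded scoop again.
- **Bottle and tape roll:** both look unmoved in the last top view, judged by eye.
- **Forces:** the highest wrist force I saw was about 42 N (38.6 N of it upward), briefly, when the scoop first touched the tray floor.

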